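# Check the bedside trinket tin, close it and hand over its outer lid

### The arm

A 7-joint arm with a two-finger parallel gripper is mounted at the origin on the work surface. World frame = base frame: x ahead of the robot, y to its left, z up, the work surface at z = 0. Lengths are in m, angles in degrees, forces in N, time in s.
With the tool pointing down it reaches from about 0.35 to 0.9 m from the base axis. Payload 7.2 kg.
Tool frame: the origin (TCP) lies on the centre line of the jaws, within the pads' length; the fingertips stand 25 mm ahead of it and the grasp point (between the pads) lies 6 mm ahead of it; z points along the fingers, y is the line along which they close (so a half turn about z gives the same grasp; the last joint's range is limited). The gripper opens to 85 mm and grips with 20 to 120 N. Pads are 22 mm wide; open, the fingers measure 114 mm over their backs; the gripper's body (76 mm by 85 mm) begins 54 mm behind the grasp point. The pads swing forward as they close: fully open they stand 13 mm farther back than shut.
Start: joints at [-72.72, 23.554, -0.728, 91.456, 0.321, 64.991, -4.71], TCP at [0.226, 0.583, 0.256] pointing down, gripper open.
Joint ranges: [-169.25, 169.25], [-16.82, 113.86], [-84.01, 82.57], [7.8, 145.47], [-59.2, 239.2], [7.22, 106.19], [-163.78, 163.78]. Speed limits (degrees/s): [136.94, 136.94, 172.46, 172.46, 180, 180, 180].

### API

Orientations are given as a 3x3 rotation matrix whose columns are the frame's x, y, z axes.
In Python, from rig import arm gives the robot as it stands.
- The arm moves only by the tool step_arm, never from a script. Its arguments are lists of equal length, an entry for each row: "linear": the shift along the tool's x, y, z in units of 50 mm (1.0 is 50 mm), a list of three; "twist": the turn about the tool's z in units of 6 degrees (1.0 is 6 degrees). In form: {"linear": [[x, y, z], ...], "twist": [twist, ...]}. A call has 1 to 8 rows; each row shifts and turns the commanded pose from where the row before left it, along the tool's axes as they then stand; what a row does not reach is not made up. A row lasts 1/8 s, in which the tool goes at most 62.5 mm and 10.7 degrees, less where a joint would pass 70% of its speed; a pose out of reach is approached as far as the arm can. A call is refused whole if a number of a shift passes 1 or a number of a turn 1, either way. A call with a gripper value outside its range is refused whole. "fingers" is the opening, from -1 (shut) to 1 (fully open), set as the call begins (left out, the last holds). The fingers move at their own pace and stop on an object; "squeeze" is the grip in N (left out, the last holds). Time passes only in rows, so rows that do not move let the fingers close. It gives the time, the measured TCP pose, the force, the opening and the grip force at its end, in the units of the state.
- arm.sense(): the state, without advancing time (a new reading comes with each control period).
- arm.read_camera(name): name is "scene" or "top" or "wrist"; returns a dict with "pixels" (420x560x3 uint8, blue, green, red), "fx", "fy", "cx", "cy" (pixels), "D" ([k1, k2, p1, p2, k3] as OpenCV has them; the pictures are not rectified), "camera_from_world" (4x4, takes a point from world to camera coordinates). Camera axes: x right, y up, looking along -z (the intrinsics and any distortion apply to the point x, -y, -z); pixel columns grow to the right and rows downward; lengths in m; the calibration is good to about 2 mm. A picture is of the moment at which its call begins. There is no depth.
- arm.sign_off(): hands the job in; it is judged then, once.
The state is a dict: "clock": time; "joints": joint angles; "qvel": joint speeds; "joint_efforts": joint torques, N m; "eef_pos": TCP position; "tcp_rot": TCP orientation; "wrist_force": force on the tool from outside, world axes, zero at the start; "ft_torque": the same for the moment, N m; "finger_gap": opening from 0.0 (shut) to 1.0 (fully open); "grasp_force": force on a finger pad.
Only numpy, scipy, OpenCV 4.12 (cv2) and the standard library are available. Lean on these libraries where they do the work, as an engineer would, in place of code of your own. Each camera call takes 0.05 s, during which the arm holds its last target. There are 200 camera calls.

### The job

Pick up the open tin, tip it about 35 degrees to one side and hold it so for a second so that I can see my ring in it, then stand it level on the table again and let go of it, without dropping it. Carry the two nested lids together by the knob of the inner one, lower them onto the tin until both sit fully home, and let go. Then take the outer lid alone by its collar and lift it about 10 cm straight up, leaving the inner lid seated on the standing tin, and finish while holding the outer lid there level and still for me to take; leave the phone, earbud case and charging stand alone.

Things in the scene. Friction and masses are not known exactly. Their poses are not given: they have to be found in the camera images.
- tin: Round open aluminium tin, 62 mm outer diameter, 60 mm tall, wall 3 mm (bore 56 mm), floor 4 mm thick, about 0.18 kg; origin at the centre of its underside, z up through the mouth. Loose; stands on the table. It is round, so it can be gripped across its diameter at any yaw.
- ring: Brass finger ring, 22 mm outer diameter, 6 mm high, lying loose in the tin; it slides about when the tin is tipped. Origin at the centre of its underside.
- coaster: Flat round cork coaster, 110 mm diameter, 8 mm thick, fixed to the table; the nested lids stand on it at the start. Origin at the centre of its underside.
- inner_lid: Inner lid, aluminium, 0.09 kg; origin: centre of its underside, z up. z 0-8 mm: plug, 51 mm diameter (tapers to 45 at the bottom), drops into the tin bore; 8-12: flange, 69 mm, rests on the tin rim (origin then 52 mm above the tin origin); 12-38: stem, 12 mm; 38-58: knob, 18 mm, clear above the collar of the outer lid. Lifted by the knob it carries the outer lid on its flange.
- outer_lid: Outer lid, aluminium, 0.11 kg; origin: centre of the lower edge of its skirt, z up. z 0-10 mm: skirt, 78 outer, 72 mm inner diameter; 10-14: top plate; 14-32: collar to lift it by, 36 outer, 26 mm inner diameter, the inner lid's knob standing loosely through it, 24 mm proud. Nested, its origin is 2 mm above the inner lid's, with 1.5 mm side play.
- phone: Bystander: phone lying flat, 148 x 72 x 8 mm, loose; origin at the centre of its underside, x along its length. Leave alone.
- earbud_case: Bystander: white earbud case, 48 x 62 x 24 mm, loose; origin at the centre of its underside. Leave alone.
- charger: Bystander: grey charging stand, rounded base 200 (along its x) x 90 x 18 mm with a post and two round black pads up to 130 mm high; fixed. Origin at the centre of its underside. Leave alone.
Things that resemble listed ones, but are neither listed nor needed, are in the scene too. Leave any green or red look-alike of the outer_lid alone.

How it is judged:
By the outcome, as a careful person would: the job done as asked, in the order asked, and still so for the second after the job is handed in, while the arm keeps its last pose, push and grip.
It also fails if it takes over 72 s, if anything falls off the work surface, if the arm or the gripper's body presses on something with over 40 N, if the wrist force passes 120 N, or if a joint passes its speed limit or range.

## Working session

There is one attempt and no reset: what is moved stays moved. The work goes in short steps, Python scripts to look and compute and a tool call to move; the robot and the scene stay as the last step left them, time stands still between calls to the robot, and variables do not carry over. Pictures are saved under pics/ and viewed, at most 10 in all, crops included, and the job is handed in when it is done.

Besides the shell and the picture viewer there is one more tool, called after ">>>" by a JSON object that holds its "method" and its "body", one argument or row to a line. step_arm: Moves the arm, as the interface text tells. Its arguments: {"type":"object","properties":{"linear":{"type":"array"},"twist":{"type":"array"},"fingers":{"type":"number"},"squeeze":{"type":"number"}},"required":["linear","twist"]}

```bash
mkdir -p pics; ls; cat > h.py <<'E'
import numpy as np, cv2
from rig import arm
def cam(n):
    c=arm.read_camera(n); c['K']=np.array([[c['fx'],0,c['cx']],[0,c['fy'],c['cy']],[0,0,1.]]); c['D']=np.array(c['D'],float); c['T']=np.array(c['camera_from_world']); c['pixels']=np.array(c['pixels']); return c
def ray(c,uv):
    p=cv2.undistortPoints(np.array([[uv]],float),c['K'],c['D'])[0,0]
    R=c['T'][:3,:3]; o=-R.T@c['T'][:3,3]; return o,R.T@np.array([p[0],-p[1],-1.])
def onplane(c,uv,z):
    o,d=ray(c,uv); return o+d*(z-o[2])/d[2]
def proj(c,P):
    q=(c['T'][:3,:3]@np.atleast_2d(P).T).T+c['T'][:3,3]; q=q*[1,-1,-1]
    return cv2.projectPoints(q,np.zeros(3),np.zeros(3),c['K'],c['D'])[0][:,0]
E
python3 - <<'E'
from h import *
s=arm.sense();print({k:np.round(v,3).tolist() for k,v in s.items()})
for n in ['scene','top']:
    c=cam(n);cv2.imwrite(f'pics/{n}0.png',c['pixels']);print(n,np.round(c['T'],3).tolist(),c['fx'],c['D'])
E
```

```text
pics
{'clock': 0.0, 'joints': [-72.72, 23.602, -0.727, 91.502, 0.321, 64.99, -4.709], 'qvel': [0.006, 0.003, 0.075, -0.067, 0.062, 0.039, 0.05], 'joint_efforts': [-0.0, -60.061, 0.682, -29.94, 0.014, 0.011, -0.0], 'eef_pos': [0.226, 0.582, 0.255], 'tcp_rot': [[-0.932, 0.361, -0.0], [0.361, 0.932, -0.002], [-0.0, -0.002, -1.0]], 'wrist_force': [-0.879, 0.075, 0.775], 'ft_torque': [-0.01, -0.006, -0.03], 'grasp_force': 0.0, 'finger_gap': 0.997}
scene [[0.797, 0.604, 0.022, -0.449], [-0.378, 0.469, 0.799, 0.178], [0.472, -0.644, 0.601, -1.654], [0.0, 0.0, 0.0, 1.0]] 516.8147243452244 [-0.07654628  0.          0.          0.          0.        ]
top [[0.002, -1.0, 0.013, -0.002], [0.999, 0.003, 0.051, -0.558], [-0.051, 0.012, 0.999, -1.065], [0.0, 0.0, 0.0, 1.0]] 420.61535250116896 [-0.11809874  0.          0.          0.          0.        ]
```

View pics/scene0.png

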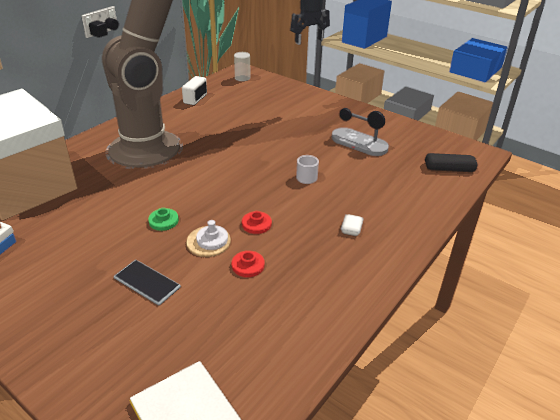

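View pics/top0.png

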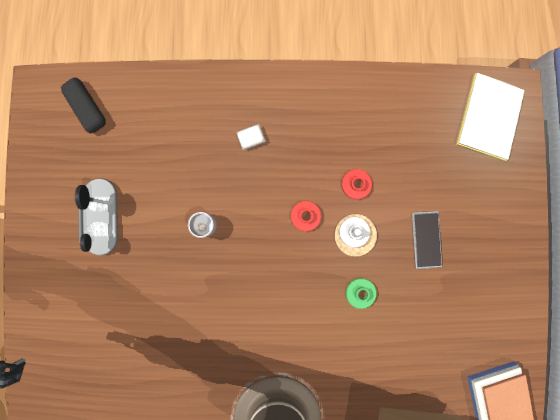

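The scene view shows the open tin at about (308,170) and the nested silver lids on the cork coaster at (209,237). The red look-alikes are at (257,222) and (248,263), and the green one is at (163,218). The top view has the tin at (201,225), the lids at (356,234), the reds at (306,216) and (358,184), and the green at (362,293). The cup-like thing at scene (242,66), far behind the base, is the other tin candidate. The near tin fits because it is a plain 62 mm open cup. I'll measure both and confirm in one crop.

```bash
cat > m.py <<'E'
from h import *
t=cam('top');s=cam('scene')
for n,uv,z in [('tin',(201,225),.06),('lids',(356,234),.04),('red1',(306,216),.02),('red2',(358,184),.02),('green',(362,293),.02),('phone',(427,240),.008),('charger',(100,216),.02)]:
    print(n,np.round(onplane(t,uv,z),3))
print('far cup',np.round(onplane(s,(242,79),0),3))
# fits in top view: non-wood (low saturation) blobs near tin and lids
def blob(c,uv,r,f):
    x,y=uv;p=c['pixels'][y-r:y+r,x-r:x+r];h=cv2.cvtColor(p,cv2.COLOR_BGR2HSV);m=f(h).astype(np.uint8)*255
    m=cv2.morphologyEx(m,cv2.MORPH_CLOSE,np.ones((5,5)))
    cs=cv2.findContours(m,cv2.RETR_EXTERNAL,cv2.CHAIN_APPROX_NONE)[0];k=max(cs,key=cv2.contourArea)+[x-r,y-r]
    return k
k=blob(t,(201,225),26,lambda h:(h[...,1]<70)&(h[...,2]>70));e=cv2.fitEllipse(k);print('tin top',e,cv2.boundingRect(k))
for z in(0,.03,.06):print(z,np.round(onplane(t,e[0],z),4),(cv2.minEnclosingCircle(k)))
k2=blob(t,(356,234),30,lambda h:(h[...,1]<60)&(h[...,2]>120));e2=cv2.fitEllipse(k2);print('lid top',e2);print(np.round(onplane(t,e2[0],.02),4))
k3=blob(t,(356,234),30,lambda h:(h[...,2]>150));e3=cv2.fitEllipse(k3);print('coaster',e3);print(np.round(onplane(t,e3[0],.008),4))
ks=blob(s,(308,170),24,lambda h:(h[...,1]<70)&(h[...,2]>70));b=cv2.boundingRect(ks);print('tin scene',b)
# check projections
for nm,c in(('top',t),('scene',s)):
    im=c['pixels'].copy()
    a=np.linspace(0,2*np.pi,60)
    P=onplane(t,e[0],.055);Q=onplane(t,e3[0],.008)
    for (p,z,r) in((P,.06,.031),(P,0,.031),(Q,.008,.055),(Q,.024,.039),(Q,.066,.009)):
        for q in proj(c,np.c_[p[0]+r*np.cos(a),p[1]+r*np.sin(a),a*0+z]):
            cv2.circle(im,tuple(np.int32(np.round(q*1))),0,(0,255,0) ,-1)
    if nm=='top':A=cv2.resize(im[170:310,170:380],None,fx=3,fy=3,interpolation=0)
    else:B=np.hstack([cv2.resize(im[y:y+60,x:x+70],None,fx=3,fy=3,interpolation=0) for x,y in((273,140),(174,205),(207,50))])
cv2.imwrite('pics/chk.png',np.vstack([A,B]))
E
python3 m.py
```

```text
tin [0.505 0.191 0.06 ]
lids [ 0.483 -0.195  0.04 ]
red1 [ 0.529 -0.07   0.02 ]
red2 [ 0.612 -0.205  0.02 ]
green [ 0.332 -0.214  0.02 ]
phone [ 0.467 -0.39   0.008]
charger [0.527 0.463 0.02 ]
far cup [-0.111  0.611 -0.   ]
tin top ((201.37770080566406, 224.4481201171875), (25.11623191833496, 28.117597579956055), 91.25161743164062) (188, 212, 29, 26)
0 [0.5067 0.2    0.    ] ((201.6327667236328, 224.44349670410156), 14.374176979064941)
0.03 [0.5066 0.1949 0.03  ] ((201.6327667236328, 224.44349670410156), 14.374176979064941)
0.06 [0.5065 0.1897 0.06  ] ((201.6327667236328, 224.44349670410156), 14.374176979064941)
lid top ((354.25152587890625, 231.7816925048828), (30.15953826904297, 30.409883499145508), 109.14170837402344)
[ 0.4888 -0.1944  0.02  ]
coaster ((355.5, 233.5), (69.81904602050781, 69.81904602050781), 0.0)
[ 0.4842 -0.2     0.008 ]
tin scene (296, 155, 23, 29)
```

View pics/chk.png

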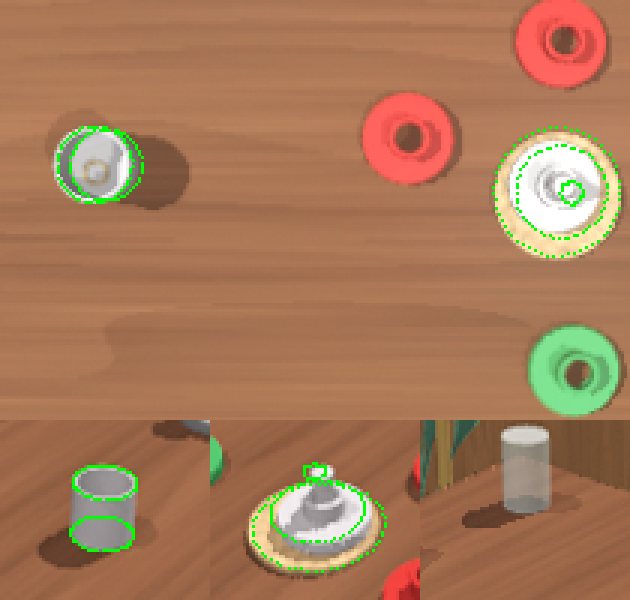

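Tin rim centre is at (0.5065, 0.190), and the projected outlines match in both views. The far cup is a capped jar at (-0.11, 0.61), so it is not the tin. The silver nested lids on the coaster are the right ones. The step tool only turns about the tool's z. So I'll have to tip the tin by pivoting it between the pads, levering its lower edge. I'm moving over the tin now.

>>> {"method": "step_arm", "body": {
  "linear": [
    [-0.8, -0.53, 0],
    [-0.8, -0.53, 0],
    [-0.8, -0.53, 0],
    [-0.8, -0.53, 0],
    [-0.8, -0.53, 0],
    [-0.8, -0.53, 0],
    [-0.8, -0.53, 0],
    [-0.8, -0.53, 0]
  ],
  "twist": [0, 0, 0, 0, 0, 0, 0, 0],
  "fingers": 1
}}

```text
clock: 1.2
eef_pos: [0.4483, 0.268, 0.2564]
tcp_rot: [[-0.932, 0.361, 0.0], [0.361, 0.932, 0.0], [-0.0, 0.0, -1.0]]
wrist_force: [1.5, 0.7, -0.9]
finger_gap: 0.998
grasp_force: 0.0
```

>>> {"method": "step_arm", "body": {
  "linear": [
    [-0.8, -0.53, 0],
    [-0.8, -0.53, 0],
    [0, 0, 0.5],
    [0, 0, 0.5],
    [0, 0, 0.2],
    [0, 0, 0],
    [0, 0, 0],
    [0, 0, 0]
  ],
  "twist": [0, 0, -1, -1, -1, -1, -1, -1]
}}

```text
clock: 2.2
eef_pos: [0.503, 0.191, 0.1961]
tcp_rot: [[-0.966, -0.259, -0.0], [-0.259, 0.966, -0.0], [0.0, -0.0, -1.0]]
wrist_force: [0.6, -0.0, 0.6]
finger_gap: 0.999
grasp_force: 0.0
```

>>> {"method": "step_arm", "body": {
  "linear": [
    [0, 0, 0],
    [0, 0, 0],
    [0, 0, 0],
    [0, 0, 0],
    [0, 0, 0]
  ],
  "twist": [-1, -1, -1, -0.7, 0]
}}

```text
clock: 2.82
eef_pos: [0.503, 0.191, 0.1962]
tcp_rot: [[-0.799, -0.601, -0.0], [-0.601, 0.799, 0.0], [0.0, 0.0, -1.0]]
wrist_force: [0.6, -0.0, -0.1]
finger_gap: 0.999
grasp_force: 0.0
```

>>> {"method": "step_arm", "body": {
  "linear": [
    [-0.04, -0.06, 0.5],
    [0, 0, 0.6],
    [0, 0, 0.6],
    [0, 0, 0.5],
    [0, 0, 0.4],
    [0, 0, 0.2],
    [0, 0, 0],
    [0, 0, 0]
  ],
  "twist": [0, 0, 0, 0, 0, 0, 0, 0]
}}

```text
clock: 3.82
eef_pos: [0.507, 0.1901, 0.057]
tcp_rot: [[-0.799, -0.602, 0.001], [-0.602, 0.799, 0.001], [-0.001, -0.0, -1.0]]
wrist_force: [0.2, 0.8, 0.7]
finger_gap: 0.996
grasp_force: 0.0
```

>>> {"method": "step_arm", "body": {
  "linear": [
    [0, 0, 0],
    [0, 0, 0],
    [0, 0, 0],
    [0, 0, 0],
    [0, 0, 0],
    [0, 0, 0]
  ],
  "twist": [0, 0, 0, 0, 0, 0],
  "fingers": -1,
  "squeeze": 20
}}

```text
clock: 4.58
eef_pos: [0.5069, 0.1902, 0.0571]
tcp_rot: [[-0.799, -0.602, 0.001], [-0.602, 0.799, 0.001], [-0.001, -0.0, -1.0]]
wrist_force: [-1.9, 0.3, 5.9]
finger_gap: 0.699
grasp_force: 23.2
```

```bash
python3 - <<'E'
from h import *
w=cam('wrist');s=cam('scene')
cv2.imwrite('pics/g1.png',np.hstack([cv2.resize(w['pixels'],(400,300)),cv2.resize(s['pixels'][110:210,240:373],(400,300))]))
E
```

```text
(no output)
```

View pics/g1.png

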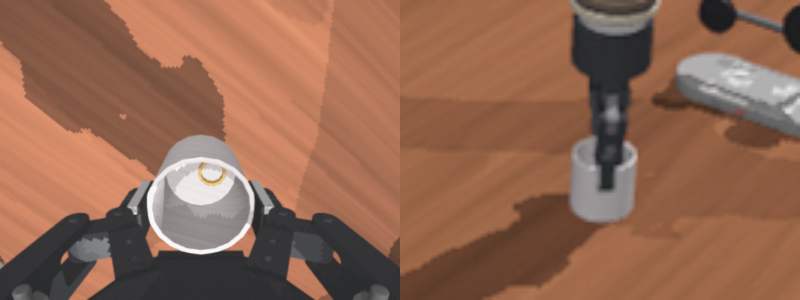

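The wrist view (left) shows the jaws across the tin with the ring at about (212,172). The scene view looks straight along the closing line, so the tilt will show there. Next I try a small drag with the base on the table, to see whether the lower edge grips.

>>> {"method": "step_arm", "body": {
  "linear": [
    [0, 0, 0.02],
    [-0.05, 0, 0],
    [-0.05, 0, 0],
    [-0.05, 0, -0.01],
    [0, 0, 0]
  ],
  "twist": [0, 0, 0, 0, 0]
}}

```text
clock: 5.3
eef_pos: [0.5104, 0.1925, 0.057]
tcp_rot: [[-0.799, -0.601, -0.004], [-0.601, 0.799, -0.003], [0.005, 0.0, -1.0]]
wrist_force: [-11.4, -7.5, 24.2]
finger_gap: 0.7
grasp_force: 25.6
```

```bash
cat > tilt.py <<'E'
from h import *
s=cam('scene');st=arm.sense();p=np.array(st['eef_pos'])-[0,0,.02]
c=proj(s,p)[0];u,v=np.int32(c);r=34
crop=s['pixels'][v-r:v+r,u-r:u+r];h=cv2.cvtColor(crop,cv2.COLOR_BGR2HSV)
m=((h[...,1]<75)&(h[...,2]>75)).astype(np.uint8)*255
m=cv2.morphologyEx(m,cv2.MORPH_CLOSE,np.ones((9,9)))
n,l,stt,_=cv2.connectedComponentsWithStats(m);i=1+np.argmax(stt[1:,4]);k=cv2.findContours((l==i).astype(np.uint8),0,1)[0][0]
hull=cv2.convexHull(k)[:,0].astype(float)
# longest straight hull runs: fit sides by angle histogram of hull edges
e=np.roll(hull,-1,0)-hull;L=np.hypot(*e.T);a=np.degrees(np.arctan2(e[:,0],-e[:,1]));a=(a+90)%180-90
o=np.argsort(-L)[:5];print('edges (len,angle from vertical)',[(round(L[j],1),round(a[j],1)) for j in o],'area',stt[i,4],'bbox',stt[i,:4])
print('force',np.round(st['wrist_force'],1),'grip',np.round(st['grasp_force'],1),'z',np.round(st['eef_pos'],4),st['clock'])
cv2.imwrite('pics/tmp.png',cv2.resize(np.hstack([crop,cv2.cvtColor(m,8)]),None,fx=5,fy=5,interpolation=0))
E
python3 tilt.py
```

```text
edges (len,angle from vertical) [(np.float64(15.7), np.float64(26.6)), (np.float64(12.4), np.float64(-14.0)), (np.float64(12.0), np.float64(4.8)), (np.float64(10.0), np.float64(5.7)), (np.float64(8.0), np.float64(-90.0))] area 696 bbox [23  9 23 42]
force [-12.1  -6.3  23.9] grip 25.6 z [0.5104 0.1925 0.057 ] 5.35
```

View pics/tmp.png

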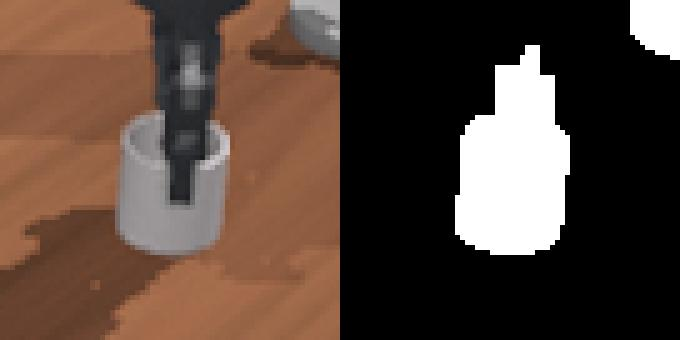

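The tin has tipped about 4° to the right (rim edge at crop (228,150), base corner at (222,235)), so the edge grips the table. I continue along the arc around that edge.

>>> {"method": "step_arm", "body": {
  "linear": [
    [-0.045, 0, -0.02],
    [-0.045, 0, -0.02],
    [-0.045, 0, -0.018],
    [-0.045, 0, -0.018],
    [-0.05, 0, -0.013],
    [-0.05, 0, -0.013],
    [0, 0, 0]
  ],
  "twist": [0, 0, 0, 0, 0, 0, 0]
}}

```text
clock: 6.22
eef_pos: [0.5238, 0.203, 0.0609]
tcp_rot: [[-0.798, -0.602, 0.0], [-0.602, 0.798, 0.0], [-0.0, -0.0, -1.0]]
wrist_force: [0.3, 1.5, -1.2]
finger_gap: 0.703
grasp_force: 22.7
```

```bash
python3 tilt.py
```

```text
edges (len,angle from vertical) [(np.float64(14.8), np.float64(28.3)), (np.float64(14.0), np.float64(4.1)), (np.float64(12.4), np.float64(-14.0)), (np.float64(8.1), np.float64(7.1)), (np.float64(7.8), np.float64(50.2))] area 705 bbox [23  8 23 44]
force [ 0.3  0.1 -1.2] grip 22.7 z [0.5237 0.2029 0.0609] 6.275
```

View pics/tmp.png

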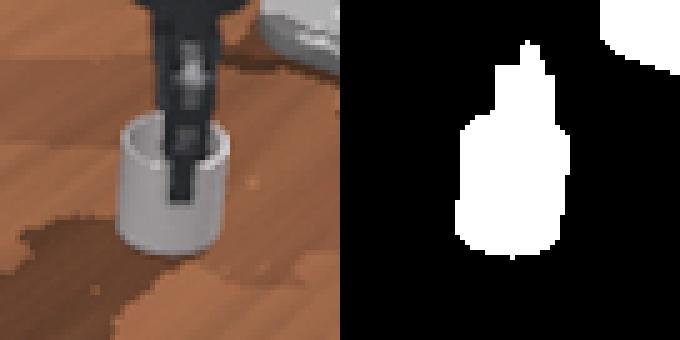

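The edge slipped, and the tin now hangs in the pads with only a few degrees of tilt. A higher grip gives a longer lever and a shorter pad contact, so less friction is needed. I set it down and regrip about 14 mm higher.

>>> {"method": "step_arm", "body": {
  "linear": [
    [0, 0, 0.04],
    [0, 0, 0.05],
    [0, 0, 0]
  ],
  "twist": [0, 0, 0]
}}

```text
clock: 6.65
eef_pos: [0.5235, 0.2027, 0.0568]
tcp_rot: [[-0.799, -0.602, -0.0], [-0.602, 0.799, -0.0], [0.0, 0.0, -1.0]]
wrist_force: [-2.6, -1.0, 5.3]
finger_gap: 0.705
grasp_force: 23.4
```

>>> {"method": "step_arm", "body": {
  "linear": [
    [0, 0, 0],
    [0, 0, -0.05],
    [0, 0, -0.14],
    [0, 0, -0.1],
    [0, 0, 0]
  ],
  "twist": [0, 0, 0, 0, 0],
  "fingers": 0.6
}}

```text
clock: 7.28
eef_pos: [0.5241, 0.203, 0.0716]
tcp_rot: [[-0.798, -0.602, 0.001], [-0.602, 0.798, 0.001], [-0.001, -0.0, -1.0]]
wrist_force: [0.7, 0.0, 0.3]
finger_gap: 0.8
grasp_force: 0.0
```

>>> {"method": "step_arm", "body": {
  "linear": [
    [0, 0, 0],
    [0, 0, 0],
    [0, 0, 0],
    [0, 0, 0]
  ],
  "twist": [0, 0, 0, 0],
  "fingers": -1,
  "squeeze": 20
}}

```text
clock: 7.78
eef_pos: [0.5238, 0.203, 0.0713]
tcp_rot: [[-0.799, -0.602, 0.0], [-0.602, 0.799, 0.0], [-0.0, -0.0, -1.0]]
wrist_force: [-1.2, -0.1, 5.2]
finger_gap: 0.701
grasp_force: 20.8
```

```bash
python3 tilt.py
```

```text
edges (len,angle from vertical) [(np.float64(18.0), np.float64(0.0)), (np.float64(17.1), np.float64(-6.7)), (np.float64(13.9), np.float64(30.3)), (np.float64(11.0), np.float64(5.2)), (np.float64(10.8), np.float64(33.7))] area 688 bbox [23  8 23 48]
force [-1.6 -0.5  6.2] grip 20.8 z [0.5238 0.2029 0.0713] 7.825
```

>>> {"method": "step_arm", "body": {
  "linear": [
    [0, 0, 0.02],
    [-0.06, 0, -0.01],
    [-0.06, 0, -0.02],
    [-0.06, 0, -0.025],
    [-0.06, 0, -0.03]
  ],
  "twist": [0, 0, 0, 0, 0]
}}

```text
clock: 8.45
eef_pos: [0.5333, 0.2102, 0.0738]
tcp_rot: [[-0.798, -0.602, -0.0], [-0.602, 0.798, -0.0], [0.0, 0.0, -1.0]]
wrist_force: [0.7, -0.5, -2.0]
finger_gap: 0.698
grasp_force: 22.9
```

```bash
python3 tilt.py; python3 - <<'E'
from h import *
w=cam('wrist');a=cv2.imread('pics/tmp.png')[:, :340];cv2.imwrite('pics/t2.png',np.hstack([a,cv2.resize(w['pixels'],(453,340))]))
E
```

```text
edges (len,angle from vertical) [(np.float64(41.2), np.float64(39.1)), (np.float64(24.7), np.float64(31.8)), (np.float64(20.0), np.float64(-90.0)), (np.float64(20.0), np.float64(0.0)), (np.float64(14.2), np.float64(50.7))] area 1022 bbox [22  0 46 56]
force [ 0.6  0.1 -1.4] grip 22.9 z [0.5337 0.2105 0.074 ] 8.5
```

View pics/t2.png

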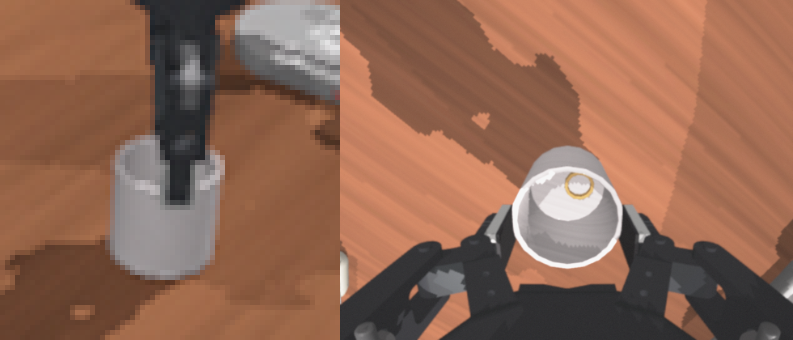

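The rim line in the scene crop is still nearly level, so the table alone is too slippery to start the tilt. The coaster's fixed 8 mm step can start it. I'll lower the tin with one side of its base on the free south-west margin of the coaster, so it pivots about 10° in the pads, then carry it to open table and drag it further. Free spot: tin centre at about (0.427, -0.243).

>>> {"method": "step_arm", "body": {
  "linear": [
    [0, 0, -0.4],
    [0, 0, -0.5],
    [0.32, -0.266, -0.5],
    [0.64, -0.531, 0],
    [0.8, -0.664, 0],
    [0.8, -0.664, 0],
    [0.8, -0.664, 0],
    [0.8, -0.664, 0]
  ],
  "twist": [0, 0, 0, 0, 0, 0, 0, 0],
  "squeeze": 40
}}

```text
clock: 9.55
eef_pos: [0.4705, -0.0545, 0.1441]
tcp_rot: [[-0.798, -0.602, 0.0], [-0.602, 0.798, 0.0], [-0.0, -0.0, -1.0]]
wrist_force: [1.4, 0.1, -1.9]
finger_gap: 0.689
grasp_force: 48.5
```

>>> {"method": "step_arm", "body": {
  "linear": [
    [0.8, -0.664, 0],
    [0.8, -0.664, 0],
    [0.64, -0.531, 0],
    [0.4, -0.33, 0],
    [0.24, -0.2, 0],
    [0.13, -0.11, 0],
    [0, 0, 0],
    [0, 0, 0]
  ],
  "twist": [0, 0, 0, 0, 0, 0, 0, 0]
}}

```text
clock: 10.55
eef_pos: [0.4265, -0.2423, 0.1441]
tcp_rot: [[-0.798, -0.603, -0.0], [-0.603, 0.798, 0.001], [-0.0, 0.0, -1.0]]
wrist_force: [-0.6, 0.7, -1.9]
finger_gap: 0.688
grasp_force: 48.5
```

```bash
cat > seg.py <<'E'
from h import *
# coaster rim fit: top view, mask tan coaster + bright lids around expected place
c=cam('top');P=proj(c,np.array([.4842,-.2,.008]))[0];print('exp px',P,np.round(arm.sense()['eef_pos'],4),arm.sense()['finger_gap'])
h=cv2.cvtColor(c['pixels'],cv2.COLOR_BGR2HSV);u,v=np.int32(P)
print('hsv rim sample',h[v+18,u-4],'wood',h[v+26,u-20])
E
python3 seg.py
```

```text
exp px [355.50479633 233.49366256] [ 0.4265 -0.2423  0.1441] 0.6879398857833136
hsv rim sample [ 18  88 232] wood [ 11 123 166]
```

>>> {"method": "step_arm", "body": {
  "linear": [
    [0, 0, 0.5],
    [0, 0, 0.5],
    [0, 0, 0.2],
    [0, 0, 0.05],
    [0, 0, 0.03]
  ],
  "twist": [0, 0, 0, 0, 0],
  "squeeze": 20
}}

```text
clock: 11.22
eef_pos: [0.4266, -0.2435, 0.0807]
tcp_rot: [[-0.798, -0.602, 0.001], [-0.602, 0.798, -0.0], [-0.001, -0.001, -1.0]]
wrist_force: [-0.4, 0.8, -0.7]
finger_gap: 0.687
grasp_force: 48.4
```

>>> {"method": "step_arm", "body": {
  "linear": [
    [0, 0, 0.03],
    [0, 0, 0.03],
    [0, 0, 0.03],
    [0, 0, 0]
  ],
  "twist": [0, 0, 0, 0]
}}

```text
clock: 11.72
eef_pos: [0.4256, -0.2446, 0.0788]
tcp_rot: [[-0.799, -0.601, 0.001], [-0.601, 0.799, -0.001], [-0.0, -0.001, -1.0]]
wrist_force: [-12.5, 1.6, 36.4]
finger_gap: 0.688
grasp_force: 52.4
```

>>> {"method": "step_arm", "body": {
  "linear": [
    [0, 0, 0],
    [0, 0, 0],
    [0, 0, 0]
  ],
  "twist": [0, 0, 0],
  "fingers": -1,
  "squeeze": 20
}}

```text
clock: 12.1
eef_pos: [0.4256, -0.2445, 0.0788]
tcp_rot: [[-0.799, -0.601, 0.001], [-0.601, 0.799, -0.001], [-0.0, -0.001, -1.0]]
wrist_force: [-13.1, 1.9, 35.8]
finger_gap: 0.69
grasp_force: 52.4
```

```bash
cat > rim.py <<'E'
from h import *
# tin tilt from scene+top: fit low-sat bright blob principal axis after removing dark fingers; also save crop
import sys
s=cam('scene');st=arm.sense();p=np.array(st['eef_pos'])-[0,0,.03]
u,v=np.int32(proj(s,p)[0]);r=30
cv2.imwrite(sys.argv[1],cv2.resize(s['pixels'][v-r:v+r,u-r:u+r],None,fx=9,fy=9,interpolation=2))
print(np.round(st['eef_pos'],4),np.round(st['wrist_force'],1),np.round(st['grasp_force'],1))
E
python3 rim.py pics/r1.png
```

```text
[ 0.4256 -0.2446  0.0788] [-13.    1.2  36.1] 52.4
```

>>> {"method": "step_arm", "body": {
  "linear": [
    [0, 0, -0.04],
    [0, 0, 0]
  ],
  "twist": [0, 0]
}}

```text
clock: 12.4
eef_pos: [0.4262, -0.2441, 0.0792]
tcp_rot: [[-0.799, -0.601, 0.001], [-0.601, 0.799, -0.001], [-0.001, -0.001, -1.0]]
wrist_force: [-5.2, 0.2, 15.8]
finger_gap: 0.687
grasp_force: 50.2
```

>>> {"method": "step_arm", "body": {
  "linear": [
    [0, 0, 0],
    [0, 0, 0]
  ],
  "twist": [0, 0],
  "fingers": 0.4
}}

```text
clock: 12.65
eef_pos: [0.4263, -0.2441, 0.079]
tcp_rot: [[-0.799, -0.601, 0.001], [-0.601, 0.799, -0.001], [-0.0, -0.001, -1.0]]
wrist_force: [-3.9, -0.9, 12.5]
finger_gap: 0.702
grasp_force: 19.2
```

Position control of the fingers gives a finer grip (19 N at gap 0.70). I press again.

>>> {"method": "step_arm", "body": {
  "linear": [
    [0, 0, 0.03],
    [0, 0, 0.03],
    [0, 0, 0.03],
    [0, 0, 0]
  ],
  "twist": [0, 0, 0, 0]
}}

```text
clock: 13.15
eef_pos: [0.426, -0.2448, 0.0753]
tcp_rot: [[-0.799, -0.601, 0.001], [-0.601, 0.799, -0.001], [-0.0, -0.002, -1.0]]
wrist_force: [-7.6, -0.8, 23.2]
finger_gap: 0.703
grasp_force: 21.7
```

```bash
python3 rim.py pics/r2.png
```

```text
[ 0.4261 -0.2448  0.0753] [-7.6 -0.7 23. ] 21.7
```

View pics/r2.png

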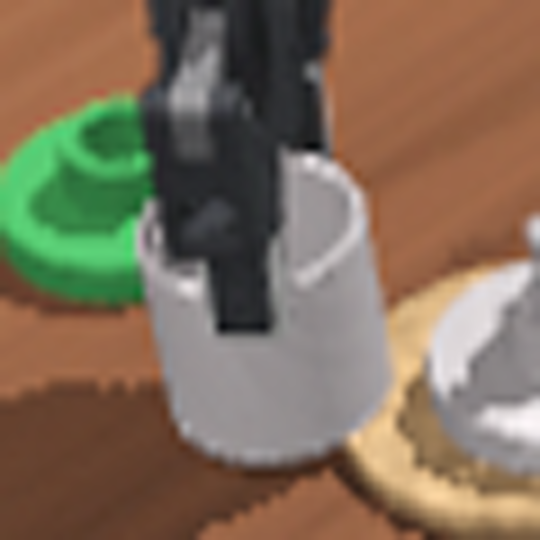

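The tin now leans about 10° away from the coaster: the right side runs from (365,210) to (385,385) in the crop, with its base edge on the cork and the left edge on the table. I drag away from the coaster along the arc about the low edge.

>>> {"method": "step_arm", "body": {
  "linear": [
    [0.06, 0, 0],
    [0.055, 0, -0.015],
    [0.055, 0, -0.015],
    [0.055, 0, -0.01],
    [0.055, 0, -0.01],
    [0, 0, 0]
  ],
  "twist": [0, 0, 0, 0, 0, 0]
}}

```text
clock: 13.95
eef_pos: [0.4146, -0.252, 0.0755]
tcp_rot: [[-0.799, -0.602, -0.0], [-0.602, 0.799, 0.0], [0.0, 0.0, -1.0]]
wrist_force: [-0.6, 0.3, -1.3]
finger_gap: 0.701
grasp_force: 19.3
```

```bash
cat > ang.py <<'E'
from h import *
import sys
# silhouette sides of the tin in the scene view, compared with the projected tilted cylinder's side direction
s=cam('scene');st=arm.sense();p=np.array(st['eef_pos']);R=np.array(st['tcp_rot'])
g=p-[0,0,.03];u,v=np.int32(proj(s,g)[0]);r=30
im=s['pixels'][v-r:v+r,u-r:u+r];cv2.imwrite('pics/last.png',cv2.resize(im,None,fx=9,fy=9,interpolation=2))
h=cv2.cvtColor(im,cv2.COLOR_BGR2HSV);m=((h[...,1]<60)&(h[...,2]>85)).astype(np.uint8)
n,l,q,c=cv2.connectedComponentsWithStats(m);i=l[r-12:r+22,r-14:r+14];i=np.bincount(i[i>0]).argmax();m=(l==i)
pts=[]
A=[];B=[]
for y in range(60):
    x=np.where(m[y])[0]
    if len(x):A.append((x[0],y));B.append((x[-1],y))
for nm,E in(('L',A),('R',B)):
    E=np.array(E,float);k=slice(len(E)//3,len(E)*4//5) ;f=np.polyfit(E[k,1],E[k,0],1);print(nm,'img lean right deg',round(np.degrees(np.arctan(-f[0])),1),'rows',E[0,1],E[-1,1])
for t in range(-45,46,10):
    ax=np.cos(np.radians(t))*np.array([0,0,1])+np.sin(np.radians(t))*R[:,0]
    a,b=proj(s,np.array([g,g+.02*ax]));d=b-a;print(t,round(np.degrees(np.arctan2(d[0],-d[1])),1),end=' | ')
print(np.round(p,4),np.round(st['wrist_force'],1),np.round(st['grasp_force'],1),round(st['clock'],2))
E
python3 ang.py
```

```text
L img lean right deg -13.5 rows 16.0 50.0
R img lean right deg -9.1 rows 16.0 50.0
-45 49.9 | -35 38.0 | -25 25.2 | -15 11.9 | -5 -1.4 | 5 -14.0 | 15 -25.7 | 25 -36.2 | 35 -45.7 | 45 -54.3 | [ 0.4148 -0.2519  0.0755] [ 0.3  0.1 -1.5] 19.3 14.0
```

The tin's apparent lean there is mostly perspective: the true vertical appears at about -8° in the image, so the real tilt is only about 3°. Friction at the coaster cancelled the pivot while the pads slid. I'll set it down, regrip with only about 6 mm of pad on the rim, then press on the coaster edge while dragging away so both forces tip it.

>>> {"method": "step_arm", "body": {
  "linear": [
    [0.12, 0, 0],
    [0.06, 0, 0.05],
    [0, 0, 0.05],
    [0, 0, 0.04],
    [0, 0, 0.02],
    [0, 0, 0]
  ],
  "twist": [0, 0, 0, 0, 0, 0]
}}

```text
clock: 14.75
eef_pos: [0.4094, -0.2561, 0.0686]
tcp_rot: [[-0.798, -0.603, 0.002], [-0.603, 0.798, 0.001], [-0.002, -0.001, -1.0]]
wrist_force: [0.9, 5.4, 11.6]
finger_gap: 0.7
grasp_force: 21.1
```

```bash
python3 ang.py
```

```text
L img lean right deg -11.6 rows 16.0 50.0
R img lean right deg -6.3 rows 16.0 50.0
-45 49.8 | -35 37.9 | -25 25.1 | -15 11.7 | -5 -1.6 | 5 -14.3 | 15 -25.9 | 25 -36.4 | 35 -45.9 | 45 -54.6 | [ 0.4094 -0.2561  0.0686] [ 0.5  5.9 11.1] 21.0 14.8
```

>>> {"method": "step_arm", "body": {
  "linear": [
    [0, 0, 0],
    [0, 0, -0.02],
    [0, 0, -0.08],
    [0, 0, -0.08],
    [0, 0, 0]
  ],
  "twist": [0, 0, 0, 0, 0],
  "fingers": 0.6
}}

```text
clock: 15.42
eef_pos: [0.408, -0.2574, 0.077]
tcp_rot: [[-0.799, -0.602, 0.001], [-0.602, 0.799, -0.0], [-0.0, -0.001, -1.0]]
wrist_force: [0.6, 0.1, -0.6]
finger_gap: 0.802
grasp_force: 0.0
```

>>> {"method": "step_arm", "body": {
  "linear": [
    [0, 0, 0],
    [0, 0, 0],
    [0, 0, 0]
  ],
  "twist": [0, 0, 0],
  "fingers": 0.4
}}

```text
clock: 15.8
eef_pos: [0.4078, -0.2572, 0.0768]
tcp_rot: [[-0.799, -0.602, 0.0], [-0.602, 0.799, 0.0], [-0.0, -0.0, -1.0]]
wrist_force: [-0.8, 0.6, 5.3]
finger_gap: 0.703
grasp_force: 9.6
```

>>> {"method": "step_arm", "body": {
  "linear": [
    [0, 0, -0.1],
    [0, 0, -0.16],
    [-0.15, 0, 0],
    [-0.2, 0, 0],
    [-0.14, 0, 0],
    [0, 0, 0.06],
    [0, 0, 0]
  ],
  "twist": [0, 0, 0, 0, 0, 0, 0]
}}

```text
clock: 16.68
eef_pos: [0.427, -0.2424, 0.0862]
tcp_rot: [[-0.798, -0.602, -0.001], [-0.602, 0.798, 0.0], [0.001, 0.001, -1.0]]
wrist_force: [0.3, 0.3, -1.2]
finger_gap: 0.704
grasp_force: 9.5
```

```bash
python3 ang.py
```

```text
L img lean right deg -9.0 rows 18.0 53.0
R img lean right deg -5.0 rows 18.0 53.0
-45 50.0 | -35 38.2 | -25 25.5 | -15 12.3 | -5 -0.9 | 5 -13.5 | 15 -25.1 | 25 -35.7 | 35 -45.3 | 45 -54.0 | [ 0.4269 -0.2425  0.0863] [-1.3 -0.4 -2.4] 9.5 16.73
```

>>> {"method": "step_arm", "body": {
  "linear": [
    [0, 0, 0.03],
    [0.03, 0, 0.03],
    [0.03, 0, 0.03],
    [0.03, 0, 0.02],
    [0, 0, 0]
  ],
  "twist": [0, 0, 0, 0, 0]
}}

```text
clock: 17.35
eef_pos: [0.4236, -0.246, 0.082]
tcp_rot: [[-0.799, -0.601, 0.001], [-0.601, 0.799, -0.001], [-0.0, -0.001, -1.0]]
wrist_force: [-3.6, -0.3, 10.1]
finger_gap: 0.698
grasp_force: 11.9
```

```bash
python3 ang.py
```

```text
L img lean right deg -14.9 rows 18.0 53.0
R img lean right deg -10.7 rows 18.0 53.0
-45 50.0 | -35 38.2 | -25 25.4 | -15 12.2 | -5 -1.1 | 5 -13.7 | 15 -25.3 | 25 -35.9 | 35 -45.4 | 45 -54.1 | [ 0.4237 -0.246   0.0821] [-3.3  0.5  9.6] 11.9 17.4
```

It is tipping: about 4.5° now. I keep pressing while dragging.

>>> {"method": "step_arm", "body": {
  "linear": [
    [0.03, 0, 0.02],
    [0.03, 0, 0.02],
    [0.03, 0, 0.02],
    [0, 0, 0]
  ],
  "twist": [0, 0, 0, 0]
}}

```text
clock: 17.9
eef_pos: [0.4203, -0.2489, 0.0792]
tcp_rot: [[-0.799, -0.601, 0.001], [-0.601, 0.799, -0.001], [-0.001, -0.002, -1.0]]
wrist_force: [-3.5, -1.4, 10.6]
finger_gap: 0.704
grasp_force: 13.0
```

```bash
python3 ang.py
```

```text
L img lean right deg -6.6 rows 13.0 52.0
R img lean right deg -16.5 rows 13.0 52.0
-45 49.9 | -35 38.1 | -25 25.3 | -15 12.0 | -5 -1.2 | 5 -13.8 | 15 -25.5 | 25 -36.0 | 35 -45.5 | 45 -54.2 | [ 0.4203 -0.2489  0.0792] [-2.9 -0.9 11. ] 13.0 17.95
```

>>> {"method": "step_arm", "body": {
  "linear": [
    [0.06, 0, 0],
    [0.06, 0, -0.005],
    [0.06, 0, -0.01],
    [0.06, 0, -0.01],
    [0, 0, 0]
  ],
  "twist": [0, 0, 0, 0, 0]
}}

```text
clock: 18.58
eef_pos: [0.4122, -0.2554, 0.0805]
tcp_rot: [[-0.798, -0.602, 0.004], [-0.602, 0.798, -0.001], [-0.002, -0.003, -1.0]]
wrist_force: [1.5, 2.1, 5.9]
finger_gap: 0.703
grasp_force: 13.5
```

```bash
python3 ang.py
```

```text
L img lean right deg -25.5 rows 16.0 52.0
R img lean right deg -16.1 rows 16.0 52.0
-45 49.6 | -35 37.8 | -25 25.0 | -15 11.7 | -5 -1.6 | 5 -14.2 | 15 -25.8 | 25 -36.2 | 35 -45.7 | 45 -54.4 | [ 0.4123 -0.2553  0.0805] [1.6 1.8 7.9] 13.6 18.62
```

>>> {"method": "step_arm", "body": {
  "linear": [
    [0.06, 0, 0.02],
    [0.06, 0, 0.01],
    [0.06, 0, 0],
    [0.06, 0, 0],
    [0, 0, 0]
  ],
  "twist": [0, 0, 0, 0, 0]
}}

```text
clock: 19.25
eef_pos: [0.403, -0.2631, 0.0795]
tcp_rot: [[-0.799, -0.602, 0.005], [-0.602, 0.799, -0.002], [-0.003, -0.004, -1.0]]
wrist_force: [1.0, 1.4, 11.5]
finger_gap: 0.703
grasp_force: 15.9
```

```bash
python3 ang.py
```

```text
L img lean right deg -12.7 rows 14.0 51.0
R img lean right deg -15.7 rows 14.0 51.0
-45 49.5 | -35 37.5 | -25 24.6 | -15 11.3 | -5 -2.0 | 5 -14.6 | 15 -26.1 | 25 -36.5 | 35 -45.9 | 45 -54.5 | [ 0.403  -0.263   0.0794] [ 1.2  1.4 10.8] 15.9 19.3
```

Horizontal force is only about 0.2 of the normal force, so the table is slippery: the tilt stays near 10°. A better idea is to flatten it, then push the tin's base sideways against the coaster's fixed edge, which needs no friction. The grip is about 50 mm above that edge and this side of the coaster has free margin. First I flatten it while sliding back.

>>> {"method": "step_arm", "body": {
  "linear": [
    [-0.05, 0, 0.01],
    [-0.05, 0, 0.02],
    [-0.05, 0, 0.02],
    [-0.05, 0, 0.02],
    [0, 0, 0]
  ],
  "twist": [0, 0, 0, 0, 0]
}}

```text
clock: 19.92
eef_pos: [0.411, -0.2568, 0.076]
tcp_rot: [[-0.798, -0.602, 0.004], [-0.602, 0.798, -0.001], [-0.003, -0.004, -1.0]]
wrist_force: [1.2, 3.3, 14.0]
finger_gap: 0.701
grasp_force: 18.5
```

```bash
python3 ang.py
```

```text
L img lean right deg 2.8 rows 12.0 51.0
R img lean right deg -18.3 rows 12.0 51.0
-45 49.7 | -35 37.8 | -25 25.0 | -15 11.6 | -5 -1.6 | 5 -14.3 | 15 -25.9 | 25 -36.3 | 35 -45.8 | 45 -54.5 | [ 0.4109 -0.2568  0.076 ] [ 0.4  2.1 13.9] 18.4 19.98
```

>>> {"method": "step_arm", "body": {
  "linear": [
    [0, 0, 0],
    [0, 0, 0.02],
    [0, 0, 0.02],
    [0, 0, 0]
  ],
  "twist": [0, 0, 0, 0],
  "fingers": 0.415
}}

```text
clock: 20.48
eef_pos: [0.4086, -0.2564, 0.0721]
tcp_rot: [[-0.799, -0.602, -0.001], [-0.602, 0.799, 0.0], [0.0, 0.001, -1.0]]
wrist_force: [0.4, -0.6, -0.5]
finger_gap: 0.702
grasp_force: 0.5
```

```bash
python3 ang.py
```

```text
L img lean right deg 11.2 rows 16.0 50.0
R img lean right deg -12.6 rows 16.0 50.0
-45 49.8 | -35 37.9 | -25 25.0 | -15 11.6 | -5 -1.7 | 5 -14.3 | 15 -25.9 | 25 -36.4 | 35 -45.8 | 45 -54.4 | [ 0.4086 -0.2564  0.0721] [-0.2  0.8 -1.2] 0.5 20.52
```

>>> {"method": "step_arm", "body": {
  "linear": [
    [0, 0, -0.05],
    [0, 0, -0.05],
    [0, 0, 0]
  ],
  "twist": [0, 0, 0],
  "fingers": 0.5
}}

```text
clock: 20.9
eef_pos: [0.4091, -0.2565, 0.0776]
tcp_rot: [[-0.799, -0.602, 0.0], [-0.602, 0.799, -0.0], [-0.0, -0.0, -1.0]]
wrist_force: [1.1, 0.0, 0.3]
finger_gap: 0.747
grasp_force: 0.0
```

>>> {"method": "step_arm", "body": {
  "linear": [
    [0, 0, 0],
    [0, 0, 0],
    [0, 0, 0],
    [0, 0, -0.05],
    [0, 0, 0]
  ],
  "twist": [0, 0, 0, 0, 0],
  "fingers": 0.395
}}

```text
clock: 21.52
eef_pos: [0.4088, -0.2562, 0.0797]
tcp_rot: [[-0.799, -0.602, -0.0], [-0.602, 0.799, 0.0], [0.0, 0.0, -1.0]]
wrist_force: [-0.1, 0.2, -1.5]
finger_gap: 0.697
grasp_force: 12.4
```

>>> {"method": "step_arm", "body": {
  "linear": [
    [-0.08, 0, 0],
    [-0.08, 0, 0],
    [-0.06, 0, -0.01],
    [-0.06, 0, -0.02],
    [0, 0, 0]
  ],
  "twist": [0, 0, 0, 0, 0]
}}

```text
clock: 22.15
eef_pos: [0.4203, -0.2477, 0.0814]
tcp_rot: [[-0.798, -0.602, 0.0], [-0.602, 0.798, 0.0], [-0.0, 0.0, -1.0]]
wrist_force: [-0.2, -0.5, -1.3]
finger_gap: 0.697
grasp_force: 12.4
```

```bash
python3 ang.py
```

```text
L img lean right deg -19.5 rows 18.0 53.0
R img lean right deg -24.4 rows 18.0 53.0
-45 49.9 | -35 38.1 | -25 25.3 | -15 12.1 | -5 -1.2 | 5 -13.8 | 15 -25.4 | 25 -36.0 | 35 -45.5 | 45 -54.2 | [ 0.4202 -0.2478  0.0814] [-0.7 -0.8 -2.3] 12.4 22.2
```

View pics/last.png

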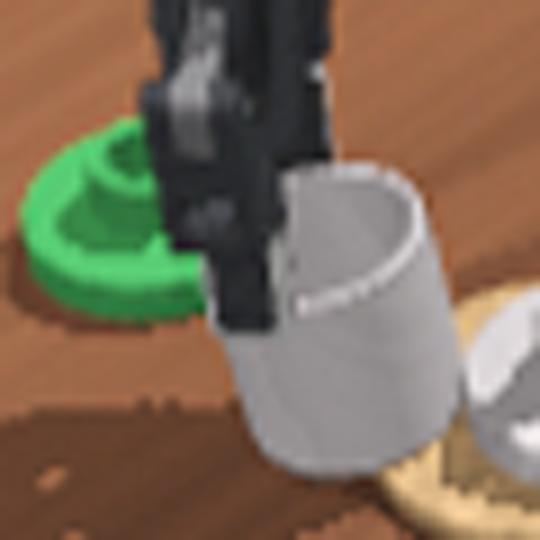

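The view shows the tin still leaning about 10°, with its right base edge up on the cork near the lid skirt. The pads sit about 12 mm off its centre line, so it rode back onto the coaster instead of flattening. I carry it 45 mm clear, let it settle flat on the table, and then find its centre.

>>> {"method": "step_arm", "body": {
  "linear": [
    [0, 0, -0.12],
    [0.2, 0, 0],
    [0.3, 0, 0],
    [0.3, 0, 0],
    [0.1, 0, 0.04],
    [0, 0, 0.06],
    [0, 0, 0.04],
    [0, 0, 0]
  ],
  "twist": [0, 0, 0, 0, 0, 0, 0, 0]
}}

```text
clock: 23.2
eef_pos: [0.3845, -0.2746, 0.0801]
tcp_rot: [[-0.798, -0.603, -0.0], [-0.603, 0.798, 0.0], [0.0, 0.0, -1.0]]
wrist_force: [-0.2, -0.7, -2.0]
finger_gap: 0.697
grasp_force: 12.4
```

>>> {"method": "step_arm", "body": {
  "linear": [
    [0, 0, 0],
    [0, 0, 0.02],
    [0, 0, 0.02],
    [0, 0, 0]
  ],
  "twist": [0, 0, 0, 0],
  "fingers": 0.42
}}

```text
clock: 23.7
eef_pos: [0.3842, -0.275, 0.0783]
tcp_rot: [[-0.799, -0.602, -0.0], [-0.602, 0.799, 0.0], [0.0, 0.0, -1.0]]
wrist_force: [0.0, -1.4, -0.1]
finger_gap: 0.711
grasp_force: 0.0
```

>>> {"method": "step_arm", "body": {
  "linear": [
    [0, 0, 0],
    [0, 0, -0.2],
    [0, 0, -0.3],
    [0, 0, 0]
  ],
  "twist": [0, 0, 0, 0],
  "fingers": 0.6
}}

```text
clock: 24.2
eef_pos: [0.3852, -0.2756, 0.105]
tcp_rot: [[-0.799, -0.602, 0.003], [-0.602, 0.799, -0.001], [-0.001, -0.003, -1.0]]
wrist_force: [-0.0, -0.8, -1.4]
finger_gap: 0.801
grasp_force: 0.0
```

```bash
cat > loc.py <<'E'
from h import *
# tin position from the wrist view: bright rim ellipse at z=.06
w=cam('wrist');st=arm.sense();p=np.array(st['eef_pos']);R=np.array(st['tcp_rot'])
h=cv2.cvtColor(w['pixels'],cv2.COLOR_BGR2HSV);m=((h[...,1]<45)&(h[...,2]>150)).astype(np.uint8)
E=proj(w,[p[0],p[1],.06])[0];print('exp',E)
m2=((h[...,1]<70)&(h[...,2]>90)).astype(np.uint8);m2=cv2.morphologyEx(m2,cv2.MORPH_OPEN,np.ones((3,3)))
best=None
for k in cv2.findContours(m,cv2.RETR_LIST,cv2.CHAIN_APPROX_NONE)[0]:
    if len(k)<60: continue
    e=cv2.fitEllipse(k);c=onplane(w,e[0],.06)
    q=np.array([onplane(w,x[0],.06)[:2] for x in k]);(cx,cy),r=cv2.minEnclosingCircle(q.astype(np.float32))
    print('ctr',np.round(c[:2],4),'minenc',round(cx,4),round(cy,4),'r',round(r*1e3,1),'n',len(k),'off tool xy mm',np.round((R.T@(np.array([cx,cy,0])-[p[0],p[1],0]))[:2]*1e3,1))
cv2.imwrite('pics/w.png',w['pixels']);print(np.round(p,4))
E
python3 loc.py; python3 ang.py
```

```text
exp [281.76163888 252.00550813]
ctr [ 0.4367 -0.238 ] minenc 0.437 -0.2384 r 18.0 n 129 off tool xy mm [-63.9  -2. ]
ctr [ 0.4491 -0.2664] minenc 0.4488 -0.2669 r 10.0 n 67 off tool xy mm [-56.2 -31.8]
ctr [ 0.3978 -0.2627] minenc 0.3982 -0.2631 r 27.6 n 330 off tool xy mm [-18.    1.6]
ctr [ 0.3766 -0.2696] minenc 0.3757 -0.2698 r 9.0 n 96 off tool xy mm [4.  9.9]
ctr [ 0.3931 -0.2674] minenc 0.3923 -0.2615 r 42.5 n 458 off tool xy mm [-14.3   6.5]
ctr [ 0.4191 -0.3491] minenc 0.4322 -0.3485 r 46.2 n 265 off tool xy mm [  6.2 -87. ]
ctr [ 0.4899 -0.3991] minenc 0.4393 -0.3771 r 53.1 n 416 off tool xy mm [  17.7 -114.1]
ctr [ 0.378  -0.3724] minenc 0.3793 -0.3767 r 26.9 n 195 off tool xy mm [ 65.5 -77.6]
[ 0.3848 -0.2753  0.1044]
L img lean right deg -15.0 rows 25.0 59.0
R img lean right deg -6.2 rows 25.0 59.0
-45 48.8 | -35 36.6 | -25 23.7 | -15 10.3 | -5 -2.8 | 5 -15.2 | 15 -26.5 | 25 -36.7 | 35 -45.9 | 45 -54.4 | [ 0.3845 -0.2751  0.1039] [ 0.3  0.2 -0.4] 0.0 24.3
```

The tin stands flat at (0.398, -0.263); the bore radius measured 27.6 mm against 28. I centre on it, grip about 7 mm of the rim lightly, lift 2 mm, and push its base against the coaster edge.

>>> {"method": "step_arm", "body": {
  "linear": [
    [-0.36, 0.03, 0],
    [0, 0, 0.2],
    [0, 0, 0.2],
    [0, 0, 0.18],
    [0, 0, 0]
  ],
  "twist": [0, 0, 0, 0, 0]
}}

```text
clock: 24.92
eef_pos: [0.3967, -0.2629, 0.0733]
tcp_rot: [[-0.799, -0.601, -0.002], [-0.601, 0.799, 0.001], [0.001, 0.002, -1.0]]
wrist_force: [1.2, 0.2, 0.8]
finger_gap: 0.797
grasp_force: 0.0
```

>>> {"method": "step_arm", "body": {
  "linear": [
    [0, 0, 0],
    [0, 0, 0],
    [0, 0, 0],
    [0, 0, -0.05],
    [0, 0, 0]
  ],
  "twist": [0, 0, 0, 0, 0],
  "fingers": 0.39
}}

```text
clock: 25.55
eef_pos: [0.3979, -0.263, 0.0772]
tcp_rot: [[-0.798, -0.602, 0.001], [-0.602, 0.798, -0.0], [-0.0, -0.001, -1.0]]
wrist_force: [-0.3, -1.1, -1.3]
finger_gap: 0.701
grasp_force: 19.6
```

>>> {"method": "step_arm", "body": {
  "linear": [
    [-0.2, 0, 0],
    [-0.15, 0, 0],
    [-0.06, 0, -0.01],
    [-0.06, 0, -0.03],
    [-0.06, 0, -0.03],
    [0, 0, 0]
  ],
  "twist": [0, 0, 0, 0, 0, 0]
}}

```text
clock: 26.3
eef_pos: [0.4189, -0.2467, 0.0804]
tcp_rot: [[-0.798, -0.602, -0.0], [-0.602, 0.798, 0.0], [-0.0, 0.0, -1.0]]
wrist_force: [-1.4, -1.1, -1.8]
finger_gap: 0.696
grasp_force: 19.7
```

```bash
python3 ang.py
```

```text
L img lean right deg 4.6 rows 18.0 52.0
R img lean right deg 9.3 rows 18.0 52.0
-45 49.9 | -35 38.1 | -25 25.3 | -15 12.0 | -5 -1.2 | 5 -13.8 | 15 -25.4 | 25 -36.0 | 35 -45.5 | 45 -54.2 | [ 0.4188 -0.2468  0.0803] [-1.2 -0.8 -1.8] 19.7 26.35
```

The tin leans 11° towards the coaster and is pivoting cleanly. I continue along the arc.

>>> {"method": "step_arm", "body": {
  "linear": [
    [-0.07, 0, -0.02],
    [-0.07, 0, -0.02],
    [-0.07, 0, -0.015],
    [-0.07, 0, -0.01],
    [-0.07, 0, 0],
    [0, 0, 0]
  ],
  "twist": [0, 0, 0, 0, 0, 0]
}}

```text
clock: 27.1
eef_pos: [0.4333, -0.2362, 0.0838]
tcp_rot: [[-0.798, -0.602, 0.0], [-0.602, 0.798, 0.0], [-0.0, -0.0, -1.0]]
wrist_force: [-3.2, -0.7, 1.0]
finger_gap: 0.701
grasp_force: 18.8
```

```bash
python3 ang.py
```

```text
L img lean right deg 12.4 rows 19.0 52.0
R img lean right deg 31.1 rows 19.0 52.0
-45 50.1 | -35 38.4 | -25 25.8 | -15 12.6 | -5 -0.6 | 5 -13.2 | 15 -24.9 | 25 -35.6 | 35 -45.2 | 45 -54.0 | [ 0.4331 -0.2363  0.0838] [-1.7 -0.8  2.4] 18.8 27.15
```

>>> {"method": "step_arm", "body": {
  "linear": [
    [-0.06, 0, 0],
    [-0.06, 0, 0],
    [-0.04, 0, 0],
    [0, 0, 0]
  ],
  "twist": [0, 0, 0, 0]
}}

```text
clock: 27.65
eef_pos: [0.4396, -0.2315, 0.0837]
tcp_rot: [[-0.798, -0.602, 0.001], [-0.602, 0.798, -0.0], [-0.0, -0.0, -1.0]]
wrist_force: [-2.0, -1.1, 3.5]
finger_gap: 0.7
grasp_force: 18.3
```

```bash
cat > side.py <<'E'
from h import *
s=cam('scene');st=arm.sense();p=np.array(st['eef_pos']);R=np.array(st['tcp_rot'])
g=p-[0,0,.03];u,v=np.int32(proj(s,g)[0]);r=34
im=cv2.resize(s['pixels'][v-r:v+r,u-r:u+r],None,fx=8,fy=8,interpolation=cv2.INTER_CUBIC);cv2.imwrite('pics/last.png',im)
e=cv2.Canny(cv2.GaussianBlur(im,(0,0),3),15,40)
L=cv2.HoughLinesP(e,1,np.pi/360,40,minLineLength=70,maxLineGap=8)
for a,b,c,d in L[:,0]:
    t=np.degrees(np.arctan2(c-a,b-d));t=(t+90)%180-90
    if 8<abs(t)<70:print((int(a),int(b)),(int(c),int(d)),round(t,1))
for t in range(-45,-9,5):
    ax=np.cos(np.radians(t))*np.array([0,0,1])+np.sin(np.radians(t))*R[:,0]
    a,b=proj(s,np.array([g,g+.02*ax]));d=b-a;print(t,round(np.degrees(np.arctan2(d[0],-d[1])),1),end=' | ')
print(np.round(p,4),np.round(st['wrist_force'],1),round(st['clock'],2))
E
python3 side.py
```

```text
(98, 308) (162, 223) 37.0
-45 50.2 | -40 44.6 | -35 38.6 | -30 32.4 | -25 26.1 | -20 19.5 | -15 12.9 | -10 6.3 | [ 0.4395 -0.2316  0.0837] [-1.9 -1.9  2. ] 27.7
```

>>> {"method": "step_arm", "body": {
  "linear": [
    [0, 0, 0],
    [0, 0, -0.2],
    [0, 0, -0.4],
    [0, 0, -0.4],
    [0.2, 0, -0.2],
    [0.3, 0, 0],
    [0.2, 0, 0],
    [0, 0, 0]
  ],
  "twist": [0, 0, 0, 0, 0, 0, 0, 0],
  "fingers": 0.38
}}

```text
clock: 28.7
eef_pos: [0.4098, -0.2534, 0.143]
tcp_rot: [[-0.8, -0.6, -0.001], [-0.6, 0.8, 0.0], [0.001, 0.001, -1.0]]
wrist_force: [0.3, 0.3, -0.8]
finger_gap: 0.696
grasp_force: 22.3
```

```bash
python3 side.py; python3 ang.py
```

```text
(88, 323) (164, 201) 31.9
(149, 138) (171, 236) -12.7
(140, 94) (160, 183) -12.7
-45 48.7 | -40 42.9 | -35 36.9 | -30 30.6 | -25 24.2 | -20 17.7 | -15 11.2 | -10 4.7 | [ 0.4106 -0.2529  0.1431] [-0.8  0.5 -1.6] 28.75
L img lean right deg 13.5 rows 18.0 51.0
R img lean right deg 32.8 rows 18.0 51.0
-45 48.7 | -35 36.9 | -25 24.2 | -15 11.2 | -5 -1.6 | 5 -13.9 | 15 -25.2 | 25 -35.5 | 35 -44.9 | 45 -53.5 | [ 0.4111 -0.2527  0.1432] [ 0.3  0.3 -1.3] 22.3 28.8
```

View pics/last.png

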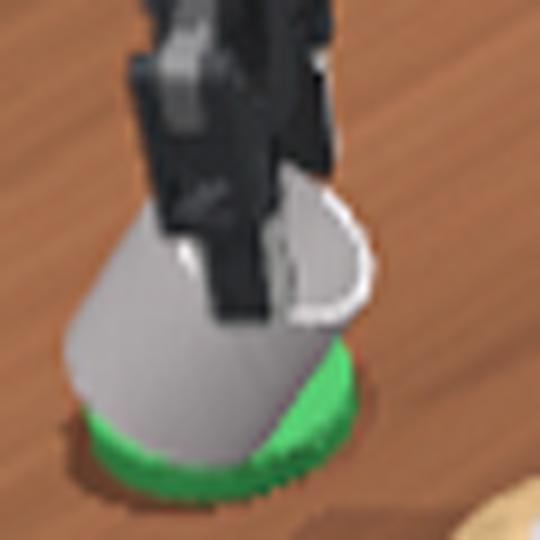

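The tin is held clear of the table, leaning about 32°: left side from (70,340) to (150,205), right side from (255,455) to (340,335). I go back for one more small push to get nearer 35°.

>>> {"method": "step_arm", "body": {
  "linear": [
    [-0.3, 0, 0],
    [-0.34, 0, 0.3],
    [0, 0, 0.4],
    [0, 0, 0.3],
    [0, 0, 0.19],
    [0, 0, 0],
    [-0.08, 0, 0],
    [-0.08, 0, 0]
  ],
  "twist": [0, 0, 0, 0, 0, 0, 0, 0]
}}

```text
clock: 29.8
eef_pos: [0.4431, -0.2289, 0.0845]
tcp_rot: [[-0.799, -0.602, -0.0], [-0.602, 0.799, -0.0], [0.0, -0.0, -1.0]]
wrist_force: [-1.5, -1.5, -0.5]
finger_gap: 0.693
grasp_force: 21.8
```

>>> {"method": "step_arm", "body": {
  "linear": [
    [-0.02, 0, 0],
    [0, 0, 0],
    [0, 0, -0.3],
    [0, 0, -0.4],
    [0, 0, -0.4],
    [0.25, 0, -0.1],
    [0.35, 0, 0],
    [0.1, 0, 0]
  ],
  "twist": [0, 0, 0, 0, 0, 0, 0, 0]
}}

```text
clock: 30.8
eef_pos: [0.414, -0.2502, 0.1436]
tcp_rot: [[-0.8, -0.6, -0.001], [-0.6, 0.8, 0.0], [0.001, 0.001, -1.0]]
wrist_force: [0.5, 0.0, -1.6]
finger_gap: 0.696
grasp_force: 22.5
```

```bash
python3 side.py; python3 ang.py
```

```text
(257, 419) (317, 343) 38.3
(143, 89) (172, 232) -11.5
-45 48.9 | -40 43.0 | -35 37.0 | -30 30.7 | -25 24.3 | -20 17.9 | -15 11.3 | -10 4.9 | [ 0.414  -0.2502  0.1436] [-1.  -0.8 -1.6] 30.85
L img lean right deg 6.0 rows 18.0 51.0
R img lean right deg 37.1 rows 18.0 51.0
-45 48.9 | -35 37.0 | -25 24.4 | -15 11.4 | -5 -1.5 | 5 -13.7 | 15 -25.0 | 25 -35.3 | 35 -44.7 | 45 -53.4 | [ 0.4148 -0.2497  0.1436] [ 0.4  0.1 -1. ] 22.5 30.9
```

The right side line now reads 37° (it was 33°), so the tilt is about 35–36°. I hold it still for over a second.

>>> {"method": "step_arm", "body": {
  "linear": [
    [0, 0, 0],
    [0, 0, 0],
    [0, 0, 0],
    [0, 0, 0],
    [0, 0, 0],
    [0, 0, 0],
    [0, 0, 0],
    [0, 0, 0]
  ],
  "twist": [0, 0, 0, 0, 0, 0, 0, 0]
}}

```text
clock: 31.9
eef_pos: [0.416, -0.2491, 0.1441]
tcp_rot: [[-0.799, -0.602, -0.0], [-0.602, 0.799, 0.0], [-0.0, 0.0, -1.0]]
wrist_force: [-0.0, 0.1, -1.4]
finger_gap: 0.694
grasp_force: 22.5
```

>>> {"method": "step_arm", "body": {
  "linear": [
    [0, 0, 0],
    [0, 0, 0],
    [0, 0, 0],
    [-0.2, 0.25, 0],
    [-0.4, 0.5, 0],
    [-0.6, 0.75, 0],
    [-0.6, 0.75, 0],
    [-0.6, 0.75, 0]
  ],
  "twist": [0, 0, 0, 0, 0, 0, 0, 0]
}}

```text
clock: 32.9
eef_pos: [0.4212, -0.0546, 0.1443]
tcp_rot: [[-0.798, -0.602, 0.0], [-0.602, 0.798, 0.0], [-0.001, -0.0, -1.0]]
wrist_force: [1.3, -0.3, -0.8]
finger_gap: 0.698
grasp_force: 22.5
```

>>> {"method": "step_arm", "body": {
  "linear": [
    [-0.6, 0.75, 0],
    [-0.4, 0.5, 0],
    [-0.3, 0.4, 0.2],
    [-0.1, 0.2, 0.3],
    [0, 0, 0.3],
    [0, 0, 0.2],
    [0, 0, 0]
  ],
  "twist": [0, 0, 0, 0, 0, 0, 0]
}}

```text
clock: 33.78
eef_pos: [0.4211, 0.0591, 0.0937]
tcp_rot: [[-0.798, -0.602, -0.001], [-0.602, 0.798, -0.0], [0.001, 0.001, -1.0]]
wrist_force: [0.1, 1.1, -2.4]
finger_gap: 0.7
grasp_force: 22.5
```

```bash
python3 ang.py
```

```text
L img lean right deg 7.9 rows 19.0 48.0
R img lean right deg 35.2 rows 19.0 48.0
-45 50.4 | -35 40.0 | -25 28.9 | -15 17.3 | -5 5.4 | 5 -6.5 | 15 -18.2 | 25 -29.3 | 35 -39.8 | 45 -49.6 | [0.4215 0.059  0.0941] [ 0.1  0.2 -1.5] 22.5 33.83
```

>>> {"method": "step_arm", "body": {
  "linear": [
    [0, 0, 0.15],
    [0.02, 0, 0.09],
    [0.08, 0, 0.02],
    [0.08, 0, 0],
    [0.08, 0, 0],
    [0.08, 0, 0],
    [0, 0, 0]
  ],
  "twist": [0, 0, 0, 0, 0, 0, 0],
  "fingers": 0.4
}}

```text
clock: 34.7
eef_pos: [0.4079, 0.0483, 0.0811]
tcp_rot: [[-0.799, -0.602, -0.0], [-0.602, 0.799, -0.0], [0.0, -0.0, -1.0]]
wrist_force: [0.3, 0.7, 1.9]
finger_gap: 0.703
grasp_force: 15.8
```

```bash
python3 ang.py
```

```text
L img lean right deg 17.9 rows 19.0 49.0
R img lean right deg 26.5 rows 19.0 49.0
-45 50.4 | -35 39.8 | -25 28.6 | -15 16.9 | -5 4.9 | 5 -7.0 | 15 -18.7 | 25 -29.7 | 35 -40.2 | 45 -49.9 | [0.4081 0.0484 0.0812] [1.  0.2 2.9] 15.8 34.75
```

It is flattening: about 20° now. I continue.

>>> {"method": "step_arm", "body": {
  "linear": [
    [0.08, 0, 0.02],
    [0.08, 0, 0.03],
    [0.08, 0, 0.03],
    [0.08, 0, 0.03],
    [0.06, 0, 0.03],
    [0, 0, 0.02],
    [0, 0, 0]
  ],
  "twist": [0, 0, 0, 0, 0, 0, 0]
}}

```text
clock: 35.62
eef_pos: [0.3921, 0.0363, 0.0733]
tcp_rot: [[-0.799, -0.601, -0.002], [-0.601, 0.799, -0.001], [0.002, 0.0, -1.0]]
wrist_force: [-3.6, -4.7, 14.2]
finger_gap: 0.702
grasp_force: 19.1
```

```bash
python3 ang.py
```

```text
L img lean right deg 3.0 rows 20.0 48.0
R img lean right deg 4.1 rows 20.0 48.0
-45 50.3 | -35 39.6 | -25 28.3 | -15 16.5 | -5 4.4 | 5 -7.6 | 15 -19.2 | 25 -30.2 | 35 -40.5 | 45 -50.2 | [0.3921 0.0363 0.0733] [-3.6 -3.6 14.1] 19.1 35.67
```

>>> {"method": "step_arm", "body": {
  "linear": [
    [0.04, 0, 0.02],
    [0, 0, 0.02],
    [0, 0, 0]
  ],
  "twist": [0, 0, 0]
}}

```text
clock: 36.05
eef_pos: [0.3903, 0.035, 0.0714]
tcp_rot: [[-0.799, -0.601, -0.002], [-0.601, 0.799, -0.001], [0.002, 0.0, -1.0]]
wrist_force: [-4.0, -5.0, 15.8]
finger_gap: 0.702
grasp_force: 19.8
```

>>> {"method": "step_arm", "body": {
  "linear": [
    [0, 0, 0],
    [0, 0, 0],
    [0, 0, 0]
  ],
  "twist": [0, 0, 0],
  "fingers": 0.42
}}

```text
clock: 36.42
eef_pos: [0.3912, 0.036, 0.0709]
tcp_rot: [[-0.799, -0.602, -0.001], [-0.602, 0.799, -0.0], [0.001, 0.0, -1.0]]
wrist_force: [-0.5, -0.7, 0.6]
finger_gap: 0.712
grasp_force: 0.4
```

>>> {"method": "step_arm", "body": {
  "linear": [
    [0, 0, 0],
    [0, 0, -0.1],
    [0, 0, -0.4],
    [0, 0, -0.6],
    [0, 0, 0]
  ],
  "twist": [0, 0, 0, 0, 0],
  "fingers": 0.8
}}

```text
clock: 37.05
eef_pos: [0.3927, 0.0364, 0.128]
tcp_rot: [[-0.799, -0.602, 0.004], [-0.602, 0.799, 0.001], [-0.004, -0.002, -1.0]]
wrist_force: [0.3, 0.2, -0.5]
finger_gap: 0.904
grasp_force: 0.0
```

```bash
python3 loc.py; python3 - <<'E'
from h import *
# top view: tin rim, lids skirt (white), coaster, red/green blobs
t=cam('top');h=cv2.cvtColor(t['pixels'],cv2.COLOR_BGR2HSV)
for nm,m,z in(('white',(h[...,1]<60)&(h[...,2]>110),.024),('cork+white',(h[...,2]>180)&((h[...,1]<60)|(h[...,0]>14)),.008)):
    m=cv2.morphologyEx(m.astype(np.uint8),cv2.MORPH_CLOSE,np.ones((3,3)))
    for k in cv2.findContours(m,0,1)[0]:
        a=cv2.contourArea(k)
        if a>250:
            (u,v),r=cv2.minEnclosingCircle(k)
            c=onplane(t,(u,v),z)
            if .2<c[0]<.7 and -.5<c[1]<.3:print(nm,a,np.round((u,v,r),1),np.round(c,4),'r mm',np.round(r/420.6*(1.065-z)*1e3,1))
E
```

```text
exp [281.45310179 236.40846682]
ctr [0.3799 0.0365] minenc 0.3799 0.0366 r 9.7 n 81 off tool xy mm [9.5 7.6]
ctr [0.4019 0.021 ] minenc 0.4 0.0205 r 16.1 n 116 off tool xy mm [  3.2 -17.3]
ctr [0.3739 0.0504] minenc 0.3738 0.0495 r 17.1 n 122 off tool xy mm [ 6.6 21.6]
ctr [0.3839 0.0302] minenc 0.3843 0.0304 r 34.2 n 303 off tool xy mm [9.8 0. ]
ctr [ 0.4465 -0.1325] minenc 0.4481 -0.1364 r 22.2 n 150 off tool xy mm [  59.2 -171.5]
ctr [ 0.4238 -0.1403] minenc 0.4244 -0.1408 r 12.2 n 99 off tool xy mm [  80.8 -160.8]
[0.3921 0.0362 0.127 ]
white 6256.0 [259.5 338.8  85.1] [0.2171 0.0472 0.024 ] r mm 210.6
white 724.0 [353.2 231.8  16.3] [ 0.4889 -0.191   0.024 ] r mm 40.4
white 1442.0 [426.5 239.5  30.4] [ 0.4685 -0.383   0.024 ] r mm 75.2
cork+white 1364.5 [355.2 234.9  21.3] [ 0.4805 -0.1991  0.008 ] r mm 53.7
```

The tin stands flat near (0.384, 0.030) with the ring in it. Now I go over the lids, near (0.489, -0.193).

>>> {"method": "step_arm", "body": {
  "linear": [
    [0.1, -0.4, -0.2],
    [0.2, -0.8, -0.3],
    [0.25, -0.9, -0.1],
    [0.25, -0.9, 0],
    [0.21, -0.9, 0],
    [0.15, -0.6, 0],
    [0.05, -0.33, 0],
    [0, 0, 0]
  ],
  "twist": [0, 0, 0, 0, 0, 0, 0, 0],
  "fingers": 0
}}

```text
clock: 38.15
eef_pos: [0.4883, -0.1934, 0.1553]
tcp_rot: [[-0.799, -0.601, -0.001], [-0.601, 0.799, 0.0], [0.001, 0.001, -1.0]]
wrist_force: [-0.4, 0.6, 0.5]
finger_gap: 0.5
grasp_force: 0.0
```

```bash
cat > knob.py <<'E'
from h import *
w=cam('wrist');st=arm.sense();p=np.array(st['eef_pos']);R=np.array(st['tcp_rot'])
cv2.imwrite('pics/w.png',w['pixels']);h=cv2.cvtColor(w['pixels'],cv2.COLOR_BGR2HSV);g=cv2.cvtColor(w['pixels'],cv2.COLOR_BGR2GRAY)
for z,r in((.066,.009),(.042,.018),(.024,.039)):
    E=proj(w,[[p[0],p[1],z],[p[0]+r,p[1],z]]);print('exp',z,E[0].round(1),'r px',round(np.hypot(*(E[1]-E[0])),1))
m=((h[...,1]<50)&(h[...,2]>100)).astype(np.uint8);m=cv2.morphologyEx(m,cv2.MORPH_CLOSE,np.ones((5,5)))
def rep(k,nm):
    for z in(.066,.042,.024):
        q=np.array([onplane(w,x[0],z)[:2] for x in k]);c,r=cv2.minEnclosingCircle(q.astype(np.float32))
        print(nm,z,np.round(c,4),'r',round(r*1e3,1),'off',np.round((R.T@(np.array([c[0]-p[0],c[1]-p[1],0])))[:2]*1e3,1),len(k))
for k in cv2.findContours(m,0,1)[0]:
    if cv2.contourArea(k)>800:rep(k,'white %d'%cv2.contourArea(k))
E=proj(w,[p[0],p[1],.066])[0]
c=cv2.HoughCircles(cv2.medianBlur(g,3),cv2.HOUGH_GRADIENT,1,8,param1=80,param2=18,minRadius=12,maxRadius=60)
if c is not None:
    for u,v,r in c[0][:14]:
        if np.hypot(u-E[0],v-E[1])<120:print('circ',u,v,r,[ (z,np.round(onplane(w,(u,v),z)[:2],4).tolist()) for z in(.066,.042)])
print(np.round(p,4))
E
python3 knob.py
```

```text
exp 0.066 [282.2 227.5] r px 12.7
exp 0.042 [282.  217.4] r px 22.9
exp 0.024 [281.9 211. ] r px 45.7
white 3734 0.066 [ 0.4043 -0.0103] r 45.9 off [-42.7 195.7] 225
white 3734 0.042 [0.4008 0.0157] r 51.2 off [-55.7 218.6] 225
white 3734 0.024 [0.3983 0.0353] r 55.2 off [-65.4 235.8] 225
white 7448 0.066 [ 0.4741 -0.2053] r 38.8 off [18.9 -2. ] 358
white 7448 0.042 [ 0.4788 -0.2019] r 43.4 off [13.2 -2.1] 358
white 7448 0.024 [ 0.4823 -0.1994] r 46.7 off [ 8.8 -2.2] 358
white 977 0.066 [ 0.4664 -0.3558] r 55.8 off [ 115.7 -117.5] 533
white 977 0.042 [ 0.4702 -0.3699] r 62.2 off [ 121.2 -131. ] 533
white 977 0.024 [ 0.473  -0.3805] r 67.1 off [ 125.3 -141.2] 533
circ 278.5 208.5 47.3 [(0.066, [0.4788, -0.2023]), (0.042, [0.484, -0.1986])]
circ 286.5 187.5 58.3 [(0.066, [0.4642, -0.2067]), (0.042, [0.4678, -0.2034])]
circ 265.5 205.5 56.1 [(0.066, [0.4824, -0.2105]), (0.042, [0.488, -0.2077])]
circ 269.5 195.5 45.7 [(0.066, [0.4753, -0.2124]), (0.042, [0.4801, -0.2098])]
circ 259.5 169.5 43.8 [(0.066, [0.4653, -0.2278]), (0.042, [0.4689, -0.2271])]
circ 182.5 286.5 36.0 [(0.066, [0.5675, -0.2229]), (0.042, [0.5831, -0.2216])]
circ 285.5 217.5 58.3 [(0.066, [0.481, -0.1948]), (0.042, [0.4865, -0.1902])]
circ 360.5 317.5 41.6 [(0.066, [0.5095, -0.1026]), (0.042, [0.5183, -0.0873])]
circ 267.5 160.5 41.4 [(0.066, [0.4575, -0.2271]), (0.042, [0.4602, -0.2263])]
circ 297.5 176.5 43.6 [(0.066, [0.4541, -0.2054]), (0.042, [0.4565, -0.202])]
[ 0.488  -0.1923  0.1554]
```

The lid skirt circle gives a lids centre of about (0.488, -0.196), with a radius that matches. I shift there and lower until the tips sit just above the collar (TCP z about 0.069), then grip the knob.

>>> {"method": "step_arm", "body": {
  "linear": [
    [0.04, -0.055, 0.3],
    [0, 0, 0.5],
    [0, 0, 0.5],
    [0, 0, 0.3],
    [0, 0, 0.13],
    [0, 0, 0]
  ],
  "twist": [0, 0, 0, 0, 0, 0]
}}

```text
clock: 38.95
eef_pos: [0.4885, -0.1965, 0.0695]
tcp_rot: [[-0.798, -0.602, -0.0], [-0.602, 0.798, 0.0], [0.0, 0.0, -1.0]]
wrist_force: [-0.3, 0.5, -0.0]
finger_gap: 0.498
grasp_force: 0.0
```

>>> {"method": "step_arm", "body": {
  "linear": [
    [0, 0, 0],
    [0, 0, 0],
    [0, 0, 0],
    [0, 0, 0],
    [0, 0, 0],
    [0, 0, 0]
  ],
  "twist": [0, 0, 0, 0, 0, 0],
  "fingers": -1,
  "squeeze": 40
}}

```text
clock: 39.7
eef_pos: [0.4889, -0.1967, 0.0702]
tcp_rot: [[-0.799, -0.602, 0.001], [-0.602, 0.799, -0.0], [-0.001, -0.001, -1.0]]
wrist_force: [-1.3, 0.7, 6.5]
finger_gap: 0.191
grasp_force: 39.5
```

>>> {"method": "step_arm", "body": {
  "linear": [
    [0, 0, -0.2],
    [0, 0, -0.4],
    [0, 0, -0.5],
    [0, 0, -0.5],
    [0, 0, -0.2],
    [0, 0, 0]
  ],
  "twist": [0, 0, 0, 0, 0, 0]
}}

```text
clock: 40.45
eef_pos: [0.4887, -0.1967, 0.16]
tcp_rot: [[-0.799, -0.602, 0.001], [-0.602, 0.799, -0.0], [-0.001, -0.001, -1.0]]
wrist_force: [0.8, -0.1, -2.1]
finger_gap: 0.196
grasp_force: 39.3
```

```bash
cat > tin.py <<'E'
from h import *
for n,c0 in(('top',(.384,.030)),('scene',(.384,.030))):
    c=cam(n);u,v=np.int32(proj(c,[*c0,.035])[0]);r=26
    h=cv2.cvtColor(c['pixels'][v-r:v+r,u-r:u+r],cv2.COLOR_BGR2HSV)
    m=((h[...,1]<80)&(h[...,2]>70)).astype(np.uint8);m=cv2.morphologyEx(m,cv2.MORPH_CLOSE,np.ones((5,5)))
    k=max(cv2.findContours(m,0,1)[0],key=cv2.contourArea);x,y,w,hh=cv2.boundingRect(k);x+=u-r;y+=v-r
    # predicted bbox of standing tin at c0
    a=np.linspace(0,2*np.pi,90);P=np.vstack([np.c_[c0[0]+.031*np.cos(a),c0[1]+.031*np.sin(a),a*0+z] for z in(0,.06)]);q=proj(c,P)
    lo,hi=q.min(0),q.max(0)
    print(n,'meas',x,y,x+w-1,y+hh-1,'pred',np.round([*lo,*hi],1))
    d=(np.array([x+x+w-1,y+y+hh-1])-(lo+hi))/2;b=proj(c,[*c0,.03])[0]
    print('  corrected ctr',np.round(onplane(c,b+d,.03),4))
s=arm.sense();print(np.round(s['eef_pos'],4),np.round(s['wrist_force'],1),s['finger_gap'])
E
python3 tin.py
```

```text
top meas 251 258 277 285 pred [253.5 260.1 278.9 287.4]
  corrected ctr [0.3897 0.0355 0.03  ]
scene meas 230 163 253 193 pred [228.4 163.4 250.7 193. ]
  corrected ctr [0.3878 0.0341 0.03  ]
[ 0.488  -0.1964  0.1588] [ 0.4  0.2 -2.7] 0.19566532900171116
```

The tin is at (0.389, 0.035) in both views to within 2 mm, and the force shows both lids hanging (about 2 N). I carry them over the tin.

>>> {"method": "step_arm", "body": {
  "linear": [
    [-0.1, 0.3, 0],
    [-0.15, 0.7, 0],
    [-0.2, 0.9, 0],
    [-0.24, 1.0, 0],
    [-0.2, 0.9, 0],
    [-0.15, 0.6, 0],
    [-0.1, 0.35, 0],
    [-0.05, 0.15, 0]
  ],
  "twist": [0, 0, 0, 0, 0, 0, 0, 0]
}}

```text
clock: 41.55
eef_pos: [0.3874, 0.0362, 0.1593]
tcp_rot: [[-0.797, -0.604, -0.001], [-0.604, 0.797, -0.0], [0.001, 0.001, -1.0]]
wrist_force: [0.3, 0.6, -3.1]
finger_gap: 0.192
grasp_force: 39.4
```

>>> {"method": "step_arm", "body": {
  "linear": [
    [0, 0, 0.2],
    [0, 0, 0.2],
    [0, 0, 0.1],
    [0, 0, 0]
  ],
  "twist": [0, 0, 0, 0]
}}

```text
clock: 42.05
eef_pos: [0.3883, 0.0343, 0.134]
tcp_rot: [[-0.799, -0.601, -0.001], [-0.601, 0.799, -0.0], [0.001, 0.001, -1.0]]
wrist_force: [0.5, -0.0, -2.8]
finger_gap: 0.197
grasp_force: 39.4
```

```bash
python3 - <<'E'
from h import *
# compare skirt-lid silhouette centre and tin centre columns in scene & top
s=arm.sense();p=np.array(s['eef_pos']);print(np.round(p,4))
for n in('scene','top'):
    c=cam(n)
    for nm,P in(('tinbase',[.3888,.0348,.02]),('lid',[p[0],p[1],p[2]-.0622+.008])):
        u,v=np.int32(proj(c,P)[0]);h=cv2.cvtColor(c['pixels'],cv2.COLOR_BGR2HSV)
        for dv in(-2,0,2):
            row=(h[v+dv,u-30:u+30,1]<80)&(h[v+dv,u-30:u+30,2]>70);x=np.where(row)[0]
            print(n,nm,'exp',u,v+dv,'seg',(x.min()+u-30,x.max()+u-30,len(x)) if len(x) else None)
E
```

```text
[0.3883 0.0343 0.134 ]
scene tinbase exp 242 178 seg (np.int64(231), np.int64(252), 22)
scene tinbase exp 242 180 seg (np.int64(231), np.int64(252), 22)
scene tinbase exp 242 182 seg (np.int64(231), np.int64(252), 22)
scene lid exp 241 161 seg (np.int64(228), np.int64(256), 29)
scene lid exp 241 163 seg (np.int64(228), np.int64(256), 29)
scene lid exp 241 165 seg (np.int64(229), np.int64(256), 28)
top tinbase exp 264 269 seg (np.int64(247), np.int64(284), 38)
top tinbase exp 264 271 seg (np.int64(245), np.int64(282), 38)
top tinbase exp 264 273 seg (np.int64(244), np.int64(283), 40)
top lid exp 264 271 seg (np.int64(245), np.int64(282), 38)
top lid exp 264 273 seg (np.int64(244), np.int64(283), 40)
top lid exp 264 275 seg (np.int64(241), np.int64(284), 44)
```

>>> {"method": "step_arm", "body": {
  "linear": [
    [0.03, 0, 0.1],
    [0, 0, 0.1],
    [0, 0, 0.08],
    [0, 0, 0.06],
    [0, 0, 0.06],
    [0, 0, 0]
  ],
  "twist": [0, 0, 0, 0, 0, 0]
}}

```text
clock: 42.9
eef_pos: [0.3874, 0.034, 0.1145]
tcp_rot: [[-0.798, -0.602, -0.0], [-0.602, 0.798, 0.0], [0.0, 0.0, -1.0]]
wrist_force: [0.8, -0.2, -1.7]
finger_gap: 0.193
grasp_force: 39.3
```

>>> {"method": "step_arm", "body": {
  "linear": [
    [0, 0, 0.02],
    [0, 0, 0.02],
    [0, 0, 0]
  ],
  "twist": [0, 0, 0]
}}

```text
clock: 43.28
eef_pos: [0.3881, 0.0342, 0.114]
tcp_rot: [[-0.798, -0.602, 0.002], [-0.602, 0.798, 0.0], [-0.002, -0.001, -1.0]]
wrist_force: [-5.9, 0.7, 20.9]
finger_gap: 0.197
grasp_force: 41.4
```

Contact came at TCP z = 0.114, exactly the home height (0.052 + 0.062). I ease off and release.

>>> {"method": "step_arm", "body": {
  "linear": [
    [0, 0, -0.03],
    [0, 0, 0],
    [0, 0, 0],
    [0, 0, 0]
  ],
  "twist": [0, 0, 0, 0],
  "fingers": 0.2
}}

```text
clock: 43.78
eef_pos: [0.3873, 0.0339, 0.114]
tcp_rot: [[-0.799, -0.602, -0.0], [-0.602, 0.799, -0.0], [0.0, 0.0, -1.0]]
wrist_force: [-0.6, -0.7, -0.3]
finger_gap: 0.603
grasp_force: 0.0
```

>>> {"method": "step_arm", "body": {
  "linear": [
    [0, 0, -0.5],
    [0, 0, -0.6],
    [0, 0, 0]
  ],
  "twist": [0, 0, 0]
}}

```text
clock: 44.15
eef_pos: [0.3886, 0.0341, 0.1707]
tcp_rot: [[-0.799, -0.602, 0.004], [-0.602, 0.799, 0.001], [-0.003, -0.002, -1.0]]
wrist_force: [0.4, 0.2, -0.7]
finger_gap: 0.598
grasp_force: 0.0
```

```bash
python3 - <<'E'
from h import *
s=cam('scene');p=np.array(arm.sense()['eef_pos']);print(np.round(p,4))
c0=(p[0],p[1]);h=cv2.cvtColor(s['pixels'],cv2.COLOR_BGR2HSV)
for nm,z in(('tin',.02),('tin',.035),('skirt',.058),('skirt',.062),('collar',.075),('collar',.082),('knob',.1),('knob',.107)):
    u,v=np.int32(np.round(proj(s,[*c0,z])[0]));row=(h[v,u-25:u+25,1]<80)&(h[v,u-25:u+25,2]>70);x=np.where(row)[0]
    print(nm,z,'exp',u,v,'seg',(x.min()+u-25,x.max()+u-25,(x.min()+x.max())/2-25) if len(x) else None)
# knob top vertical extent: column through centre
u,v=np.int32(np.round(proj(s,[*c0,.08])[0]))
print('hts exp rows',{z:round(proj(s,[*c0,z])[0][1],1) for z in(0,.06,.068,.086,.11)})
print('col',[(int(r),h[r,u].tolist()) for r in range(v-22,v+6,2)])
E
python3 knob.py | head -8
```

```text
[0.3879 0.034  0.1696]
tin 0.02 exp 242 181 seg (np.int64(231), np.int64(252), np.float64(-0.5))
tin 0.035 exp 242 177 seg (np.int64(231), np.int64(252), np.float64(-0.5))
skirt 0.058 exp 241 170 seg (np.int64(229), np.int64(256), np.float64(1.5))
skirt 0.062 exp 241 169 seg (np.int64(228), np.int64(256), np.float64(1.0))
collar 0.075 exp 241 165 seg (np.int64(229), np.int64(256), np.float64(1.5))
collar 0.082 exp 241 163 seg (np.int64(230), np.int64(254), np.float64(1.0))
knob 0.1 exp 241 157 seg (np.int64(239), np.int64(244), np.float64(0.5))
knob 0.107 exp 241 155 seg (np.int64(238), np.int64(244), np.float64(0.0))
hts exp rows {0: np.float64(186.5), 0.06: np.float64(169.2), 0.068: np.float64(166.8), 0.086: np.float64(161.4), 0.11: np.float64(154.0)}
col [(141, [110, 18, 42]), (143, [102, 30, 42]), (145, [113, 24, 42]), (147, [90, 5, 100]), (149, [11, 148, 140]), (151, [11, 148, 141]), (153, [3, 11, 223]), (155, [170, 6, 238]), (157, [168, 9, 142]), (159, [170, 10, 150]), (161, [174, 9, 148]), (163, [168, 9, 149]), (165, [170, 7, 209]), (167, [174, 8, 154])]
exp 0.066 [281.3 219.6] r px 12.0
exp 0.042 [281.3 210.7] r px 21.8
exp 0.024 [281.3 205.1] r px 43.6
white 8700 0.066 [0.3875 0.0335] r 40.1 off [ 0.1 -0.5] 298
white 8700 0.042 [0.3935 0.0379] r 44.5 off [-7.3 -0.5] 298
white 8700 0.024 [0.3979 0.0412] r 47.8 off [-12.9  -0.5] 298
circ 281.5 218.5 52.1 [(0.066, [0.3865, 0.0335]), (0.042, [0.3924, 0.0379])]
circ 287.5 232.5 36.9 [(0.066, [0.3924, 0.0434]), (0.042, [0.3989, 0.0489])]
```

Both lids are seated: the knob top is at row 153 as predicted, and the skirt is centred under the tool to within 1 mm with a 40 mm radius. Now I take the collar.

>>> {"method": "step_arm", "body": {
  "linear": [
    [0, 0, 0.4],
    [0, 0, 0.5],
    [0, 0, 0.3],
    [0, 0, 0.2],
    [0, 0, 0.1],
    [0, 0, 0]
  ],
  "twist": [0, 0, 0, 0, 0, 0]
}}

```text
clock: 45.0
eef_pos: [0.3873, 0.0339, 0.0939]
tcp_rot: [[-0.798, -0.602, -0.001], [-0.602, 0.798, -0.0], [0.001, 0.0, -1.0]]
wrist_force: [-0.2, 0.4, 0.3]
finger_gap: 0.598
grasp_force: 0.0
```

>>> {"method": "step_arm", "body": {
  "linear": [
    [0, 0, 0],
    [0, 0, 0],
    [0, 0, 0],
    [0, 0, 0],
    [0, 0, 0]
  ],
  "twist": [0, 0, 0, 0, 0],
  "fingers": -1,
  "squeeze": 35
}}

```text
clock: 45.62
eef_pos: [0.3877, 0.0339, 0.0947]
tcp_rot: [[-0.799, -0.602, 0.001], [-0.602, 0.799, 0.0], [-0.001, -0.0, -1.0]]
wrist_force: [-1.9, 0.5, 6.8]
finger_gap: 0.409
grasp_force: 34.8
```

The gap reads 35 mm, which fits the 36 mm collar. I lift slowly and straight up.

>>> {"method": "step_arm", "body": {
  "linear": [
    [0, 0, -0.03],
    [0, 0, -0.06],
    [0, 0, -0.1],
    [0, 0, -0.15],
    [0, 0, -0.2],
    [0, 0, -0.25],
    [0, 0, -0.3],
    [0, 0, -0.3]
  ],
  "twist": [0, 0, 0, 0, 0, 0, 0, 0]
}}

```text
clock: 46.62
eef_pos: [0.3874, 0.0339, 0.1648]
tcp_rot: [[-0.798, -0.602, 0.0], [-0.602, 0.798, 0.0], [-0.0, -0.0, -1.0]]
wrist_force: [0.4, 0.1, -1.9]
finger_gap: 0.412
grasp_force: 35.0
```

>>> {"method": "step_arm", "body": {
  "linear": [
    [0, 0, -0.25],
    [0, 0, -0.2],
    [0, 0, -0.1],
    [0, 0, -0.06],
    [0, 0, 0],
    [0, 0, 0],
    [0, 0, 0]
  ],
  "twist": [0, 0, 0, 0, 0, 0, 0]
}}

```text
clock: 47.5
eef_pos: [0.3872, 0.0339, 0.1939]
tcp_rot: [[-0.798, -0.602, -0.001], [-0.602, 0.798, -0.0], [0.001, 0.0, -1.0]]
wrist_force: [-0.2, 0.2, -0.9]
finger_gap: 0.411
grasp_force: 35.0
```

```bash
python3 - <<'E'
from h import *
s=cam('scene');st=arm.sense();p=np.array(st['eef_pos']);print(np.round(p,4),np.round(st['wrist_force'],1),st['finger_gap'],st['grasp_force'],st['clock'])
h=cv2.cvtColor(s['pixels'],cv2.COLOR_BGR2HSV);c0=(.3877,.0339)
for nm,z in(('tin',.02),('tin',.045),('flange',.062),('stem',.077),('knob',.1),('above',.125),('outer skirt',.158),('outer top',.164),('collar',.18)):
    u,v=np.int32(np.round(proj(s,[*c0,z])[0]));row=(h[v,u-25:u+25,1]<80)&(h[v,u-25:u+25,2]>70);x=np.where(row)[0]
    print(nm,z,'exp',u,v,'seg',(int(x.min()+u-25),int(x.max()+u-25)) if len(x) else None)
# level check: lower outline of lifted skirt, left vs right
u,v=np.int32(proj(s,[*c0,.154])[0])
print([(int(u+d),max([r for r in range(v-15,v+14) if h[r,u+d,1]<60 and h[r,u+d,2]>70],default=None)) for d in(-12,-9,-6,-3,0,3,6,9,12)])
a=np.linspace(0,2*np.pi,721);q=proj(s,np.c_[c0[0]+.039*np.cos(a),c0[1]+.039*np.sin(a),a*0+.154])
print('pred',[(int(u+d),round(q[np.abs(q[:,0]-u-d)<.5][:,1].max(),1)) for d in(-12,-9,-6,-3,0,3,6,9,12)])
E
```

```text
[0.3873 0.0339 0.1939] [ 0.4  0.4 -0.7] 0.4118458424915073 35.021949615329504 47.55
tin 0.02 exp 242 181 seg (231, 252)
tin 0.045 exp 241 174 seg (231, 252)
flange 0.062 exp 241 169 seg (229, 254)
stem 0.077 exp 241 164 seg (232, 251)
knob 0.1 exp 241 157 seg (239, 244)
above 0.125 exp 241 149 seg None
outer skirt 0.158 exp 240 139 seg (227, 255)
outer top 0.164 exp 240 137 seg (227, 255)
collar 0.18 exp 240 132 seg (230, 253)
[(228, 143), (231, 146), (234, 147), (237, 147), (240, 153), (243, 153), (246, 147), (249, 146), (252, 145)]
pred [(228, np.float64(144.6)), (231, np.float64(146.1)), (234, np.float64(147.0)), (237, np.float64(147.5)), (240, np.float64(147.6)), (243, np.float64(147.4)), (246, np.float64(147.0)), (249, np.float64(146.2)), (252, np.float64(144.7))]
```

The outer lid is lifted 99 mm and its lower edge is level: its outline matches the prediction to within about 1–2 px. The inner lid's flange, 25 px wide, stays seated on the standing tin with the knob in place. I'm handing it in.

```bash
python3 -c "
from rig import arm
print(arm.sign_off())"
```

```text
the job is handed in; nothing more can be done
None
```

The job is handed in: the tin was held at about 35° for over a second, then stood level; both lids were seated by the knob; and the outer lid is now held level about 10 cm up, with the inner lid still on the tin (finished at 47.6 s of 72). To start the tilt I braced the tin against the fixed coaster, and after one early practice tilt I released it leaning about 10°, so it rocked flat onto the table.

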